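# Fetch the boxed-in piston to the press

### The arm

A 6-joint arm with a two-finger parallel gripper is mounted at the origin on the work surface. World frame = base frame: x ahead of the robot, y to its left, z up, the work surface at z = 0. Lengths are in m, angles in rad, forces in N, time in s.
With the tool pointing down it reaches from about 0.25 to 0.725 m from the base axis. Payload 4 kg.
Tool frame: the origin (TCP) lies on the centre line of the jaws, within the pads' length; the fingertips stand 17 mm ahead of it and the grasp point (between the pads) lies 2 mm behind it; z points along the fingers, y is the line along which they close (so a half turn about z gives the same grasp; the last joint's range is limited). The gripper opens to 85 mm and grips with 20 to 120 N. Pads are 22 mm wide; open, the fingers measure 114 mm over their backs; the gripper's body (76 mm by 85 mm) begins 54 mm behind the grasp point. The pads swing forward as they close: fully open they stand 13 mm farther back than shut.
Start: joints at [1.107, 0.241, 0.005, 1.335, 0, 1.571], TCP at [0.224, 0.447, 0.226] pointing down, gripper open.
Joint ranges: [-2.72, 2.72], [-1.05, 1.87], [-1.09, 1.28], [-1.99, 2.15], [-1.42, 1.44], [-3.14, 3.14]. Speed limits (rad/s): [2.79, 2.79, 3.14, 3.14, 3.14, 3.14].

### API

Orientations are given as [roll, pitch, yaw] about the fixed x, y, z axes, in that order (R = Rz(yaw) Ry(pitch) Rx(roll)).
In Python, from rig import telemetry, vision, r gives the robot as it stands.
- The arm moves only by the tool arm_command, never from a script. Its argument "commands" is a list of rows, each a list of 7 numbers: the finger opening in cm, from 0 to 8.54, then the shift along the tool's x, y, z in cm, then the turn, a rotation vector about the tool's x, y, z in degrees. In form: [[gripper, dx, dy, dz, wx, wy, wz], ...]. A call has exactly 8 rows; each row shifts and turns the commanded pose from where the row before left it, along the tool's axes as they then stand; what a row does not reach is not made up. A row lasts 1/10 s, in which the tool goes at most 50 mm and 8.59 degrees, less where a joint would pass 70% of its speed; a pose out of reach is approached as far as the arm can. A call with a gripper value outside its range is refused whole. The fingers move at their own pace and stop on an object; "newtons" is the grip in N (left out, the last holds). Time passes only in rows, so rows that do not move let the fingers close, or fill a call up. It gives the time, the measured TCP pose, the force, the opening and the grip force at its end, in the units of the state.
- telemetry.get_state(): the state, without advancing time (a new reading comes with each control period).
- vision.capture(name): name is "scene" or "top"; returns a dict with "color" (384x512x3 uint8, red, green, blue), "fx", "fy", "cx", "cy" (pixels), "eye" and "rotation" of the camera in the world. Camera axes: x right, y down, z forward; pixel columns grow to the right and rows downward; lengths in m; the calibration is good to about 2 mm. A picture is of the moment at which its call begins. There is no depth.
- r.close_job(): hands the job in; it is judged then, once.
The state is a dict: "t": time; "joint_pos": joint angles; "dq": joint speeds; "joint_torque": joint torques, N m; "position": TCP position; "eef_rot": TCP orientation; "contact_force": force on the tool from outside, world axes, zero at the start; "moment": the same for the moment, N m; "grip_width": opening from 0.0 (shut) to 1.0 (fully open); "grasp_force": force on a finger pad.
Only numpy, scipy, OpenCV 4.12 (cv2) and the standard library are available. Lean on these libraries where they do the work, as an engineer would, in place of code of your own. Each camera call takes 0.05 s, during which the arm holds its last target. There are 200 camera calls.

### The job

The chrome piston is boxed in between the red cheeks of its cradle by the brass union and the blue sleeve: first stand those two on the black rubber mat and, with both standing there, take the piston out and stand it upright in the middle of the yellow pad on the press's bed. Then put the union and the sleeve back upright on the cradle, each on the very spot where it stood at the start. Set everything down rather than letting it drop, and leave the green seal ring and the steel retaining ring where they lie.

Things in the scene. Friction and masses are not known exactly. Their poses are not given: they have to be found in the camera images.
- piston_c (a point): centre (half-way up) of the loose chrome brake piston, an upright cylinder 44 mm in diameter and 50 mm high with a thin black band near the top, about 0.3 kg. At the start it stands at the middle of the cradle, between the cheeks. z axis up along the cylinder.
- union_c (a point): centre (half-way up) of the loose brass pipe union, 44 mm high: hexagon 36 mm across flats (41.6 across corners) from 10 to 34 mm above its underside, round ends 31 mm in diameter. The point's y axis is square to one pair of flats (others 60 degrees either side); z up. At the start it stands on one of the cradle's two white spots; which one varies.
- sleeve_c (a point): centre (half-way up) of the loose blue guide sleeve, an upright plain cylinder 36 mm in diameter and 44 mm high, blue with a thin silver band and a dark bore mark on top; z up. At the start it stands on the other white spot of the cradle.
- cradle: fixed cradle; origin on the bench under its middle. Grey base plate 160 (x) by 84 mm (y), 6 mm thick; things stand on it. Two red cheeks at mid-length, 44 mm long in x, 8 mm thick, inner faces at y = +-27 mm, tops 52 mm above the bench: so grip the piston along the cradle's x, once both ends are clear. White 48 mm spots at x = +50 and -50 mm, y = 0; union and sleeve stand within 5 mm of them.
- mat: fixed black rubber mat lying on the bench, the side area: 200 mm (its x) by 140 mm (its y), 3 mm thick, empty at the start; origin at the middle of its underside.
- press_pad (a point): centre of the top of the yellow round pad, 60 mm wide, 3 mm proud of the dark bed (120 mm wide) of the fixed green hand press with red lever. Pad top is 23 mm above the bench; z up; x points towards the press. The bed ends 50 mm from the pad centre at -x. At +x an anvil 95 mm high begins 160 mm away, the head (200 mm and more above the bench) 177 mm away.
- seal_ring: bystander, not to be moved: loose green polymer seal ring lying flat, 52 mm outside and 38 mm inside diameter, 8 mm high; origin at the middle of its underside. It lies just off the cradle's +x end.
- retaining_ring: bystander, not to be moved: loose dark steel retaining ring lying flat, 48 mm outside and 36 mm inside diameter, 6 mm high; origin at the middle of its underside. It lies just off the mat's +x edge.

How it is judged:
By the outcome, as a careful person would: the job done as asked, in the order asked, and still so for the second after the job is handed in, with the robot touching nothing.
It also fails if it takes over 120 s, if anything falls off the work surface, if the arm or the gripper's body presses on something with over 40 N, if the wrist force passes 120 N, or if a joint passes its speed limit or range.

## Working session

There is one attempt and no reset: what is moved stays moved. The work goes in short steps, Python scripts to look and compute and a tool call to move; the robot and the scene stay as the last step left them, time stands still between calls to the robot, and variables do not carry over. Pictures are saved under pics/ and viewed, at most 16 in all, crops included, and the job is handed in when it is done.

Besides the shell and the picture viewer there is one more tool, called after "Call:" by a JSON object that holds its "fn" and its "kwargs", one argument or row to a line. arm_command: Moves the arm, as the interface text tells. Its arguments: {"type":"object","properties":{"commands":{"type":"array","items":{"type":"array","items":{"type":"number"}}},"newtons":{"type":"number"}},"required":["commands"]}

```bash
ls; mkdir -p pics
python3 - <<'E'
from rig import telemetry, vision, r
import cv2,json,numpy as np
for n in("scene","top"):
    c=vision.capture(n); cv2.imwrite(f"pics/{n}0.png",cv2.cvtColor(c["color"],cv2.COLOR_RGB2BGR))
    print(n,{k:np.round(v,4).tolist() for k,v in c.items() if k!="color"})
print(telemetry.get_state())
E
```

```text
pics
scene {'fx': 446.0807, 'fy': 446.0807, 'cx': 263.3915, 'cy': 184.8142, 'eye': [1.134, 0.5444, 0.7039], 'rotation': [-2.2965, 0.0063, 2.297]}
top {'fx': 378.9337, 'fy': 378.9337, 'cx': 257.8962, 'cy': 184.1647, 'eye': [0.4333, 0.0635, 0.9552], 'rotation': [-2.9452, -0.0219, -1.5782]}
{'t': 0.1, 'joint_pos': array([1.10698042e+00, 2.41326971e-01, 3.83182167e-03, 1.33522394e+00,
       2.56422668e-06, 1.57078680e+00]), 'dq': array([ 0.00094027, -0.00225572,  0.00435247, -0.00132296, -0.00155684,
        0.00025733]), 'joint_torque': array([ 2.55726917e-05, -3.73138511e+01,  2.53009593e+01,  1.08446163e-02,
        7.22299455e-05,  2.71396132e-06]), 'position': array([0.22341373, 0.4466413 , 0.22549698]), 'eef_rot': array([-3.13966989e+00, -2.58254249e-06,  2.67778627e+00]), 'contact_force': array([-0.29166478,  0.34008918,  1.18584319]), 'moment': array([-0.04331587, -0.01183402,  0.027956  ]), 'grasp_force': 0.0, 'grip_width': 1.0022596344860015}
```

View pics/scene0.png

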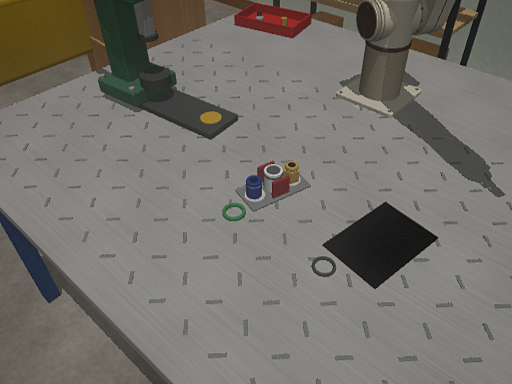

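View pics/top0.png

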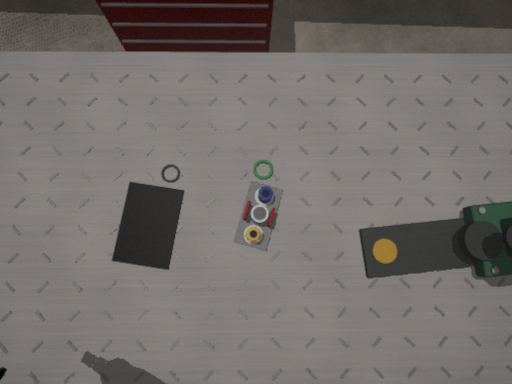

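```bash
cat > h.py <<'E'
import numpy as np, cv2
from scipy.spatial.transform import Rotation as R
from rig import telemetry, vision, r
def cap(n,f=None):
    c=vision.capture(n); c["R"]=R.from_euler("xyz",c["rotation"]).as_matrix(); c["n"]=n
    if f: cv2.imwrite(f,cv2.cvtColor(c["color"],cv2.COLOR_RGB2BGR))
    return c
def ray(c,uv):
    d=c["R"]@np.array([(uv[0]-c["cx"])/c["fx"],(uv[1]-c["cy"])/c["fy"],1.]); return d
def plane(c,uv,z):
    d=ray(c,uv); e=np.array(c["eye"]); return (e+d*(z-e[2])/d[2])
def proj(c,p):
    q=c["R"].T@(np.array(p)-np.array(c["eye"])); return np.array([q[0]/q[2]*c["fx"]+c["cx"],q[1]/q[2]*c["fy"]+c["cy"]])
def hsv(c): return cv2.cvtColor(c["color"],cv2.COLOR_RGB2HSV_FULL)
def mask(c,lo,hi): return cv2.inRange(hsv(c),np.array(lo),np.array(hi))
def blobs(m,amin=8):
    n,l,s,ct=cv2.connectedComponentsWithStats(m)
    return [(s[i,4],ct[i],l==i,s[i]) for i in range(1,n) if s[i,4]>=amin]
def crop(c,x0,y0,x1,y1,k,f):
    im=cv2.cvtColor(c["color"],cv2.COLOR_RGB2BGR)[y0:y1,x0:x1]
    cv2.imwrite(f,cv2.resize(im,None,fx=k,fy=k,interpolation=cv2.INTER_CUBIC))
E
python3 - <<'E'
from h import *
P={}
for n in("top","scene"):
    c=cap(n); P[n]=c
    for name,lo,hi,z in(("yellowish",(20,110,80),(45,255,255),.023),("blue",(150,100,30),(185,255,255),.05),("red",(0,120,60),(8,255,255),.052),("red2",(245,120,60),(255,255,255),.052),("green",(85,80,60),(125,255,255),.004)):
        for a,ct,_,s in blobs(mask(c,lo,hi),12):
            w=plane(c,ct,z)
            if 0.1<w[0]<.8 and abs(w[1])<.6: print(n,name,a,ct.round(1),s[:4],w.round(4))
    g=c["color"].max(2); m=(g<45).astype(np.uint8)*255
    for a,ct,l,s in blobs(m,900):
        cn,_=cv2.findContours(l.astype(np.uint8),0,1); rr=cv2.minAreaRect(max(cn,key=cv2.contourArea)); 
        print(n,"dark",a,ct.round(1),[plane(c,b,.003)[:2].round(4).tolist() for b in cv2.boxPoints(rr)], plane(c,ct,.003).round(4))
a=P["top"];b=P["scene"]
crop(a,225,145,295,260,5,"pics/ct.png"); crop(b,215,145,325,225,6,"pics/cs.png")
i=cv2.imread("pics/ct.png");j=cv2.imread("pics/cs.png")
H=max(i.shape[0],j.shape[0]); o=np.zeros((H,i.shape[1]+j.shape[1],3),np.uint8);o[:i.shape[0],:i.shape[1]]=i;o[:j.shape[0],i.shape[1]:]=j
cv2.imwrite("pics/c1.png",cv2.resize(o,None,fx=.78,fy=.78,interpolation=cv2.INTER_AREA)); print(o.shape)
E
```

```text
top yellowish 128 [252.9 234.2] [246 227  15  15] [0.494  0.0548 0.023 ]
top yellowish 506 [384.5 250.6] [372 238  26  26] [ 0.4522 -0.2662  0.023 ]
top blue 114 [265.1 193.6] [259 187  14  14] [0.59   0.0249 0.05  ]
top red 56 [246.5 209.7] [243 201   7  18] [0.5505 0.0702 0.052 ]
top red 58 [271.  216.7] [268 208   7  18] [0.5333 0.0117 0.052 ]
top green 115 [263.  168.9] [254 160  19  19] [0.6624 0.0278 0.004 ]
top green 586 [493.9 212.9] [471 202  41  29] [ 0.5457 -0.5619  0.004 ]
top green 94 [487.3 267.8] [483 261  10  15] [ 0.4089 -0.5272  0.004 ]
top dark 1952 [136.8 238.7] [[0.4361, 0.3984], [0.6193, 0.3682], [0.5866, 0.2294], [0.4053, 0.2648]] [0.486 0.342 0.003]
scene yellowish 225 [210.5 117.2] [200 111  22  13] [ 0.4483 -0.2668  0.023 ]
scene yellowish 215 [291.6 171.1] [284 161  15  22] [0.4821 0.0495 0.023 ]
scene blue 105 [253.4 181.5] [246 175  16  13] [0.5919 0.0278 0.05  ]
scene blue 128 [253.7 192.9] [247 187  14  12] [0.6192 0.0536 0.05  ]
scene red 82 [262.7 169.9] [258 161  16  21] [0.55  0.018 0.052]
scene red 275 [280.1 186.3] [272 176  18  22] [0.5668 0.0841 0.052 ]
scene green 182 [233.5 211.5] [223 203  22  18] [0.6572 0.0265 0.004 ]
scene dark 4974 [379.6 243.7] [[0.6041, 0.2305], [0.3429, 0.2528], [0.4314, 0.3995], [0.6555, 0.3626]] [0.5253 0.3176 0.003 ]
(575, 1010, 3)
```

View pics/c1.png

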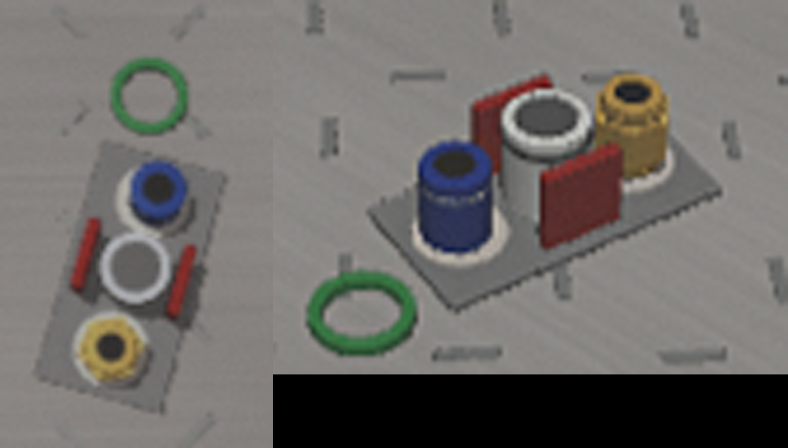

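Run:
```python
from h import *
a=cap("top");b=cap("scene")
crop(a,238,218,268,250,14,"pics/ct.png"); crop(b,278,154,306,186,14,"pics/cs.png")
o=np.hstack([cv2.imread("pics/ct.png"),cv2.imread("pics/cs.png")]);cv2.imwrite("pics/c2.png",np.clip(o*1.3,0,255))
# profile rows of hex in scene
print(b["color"][164:182,282:303].sum(2))
# 6th harmonic, top view
s=a["color"].astype(float); f=(s[...,0]-s[...,2]); f=cv2.resize(f[218:250,238:268],None,fx=8,fy=8,interpolation=cv2.INTER_CUBIC)
for th in(30,40,50):
    cn,_=cv2.findContours((f>th).astype(np.uint8),0,1); k=max(cn,key=cv2.contourArea)[:,0]
    p=np.array([plane(a,((x+.5)/8-.5+238,(y+.5)/8-.5+218),.038)[:2] for x,y in k])
    M=cv2.moments(p.astype(np.float32)[:,None]); ctr=np.array([M["m10"],M["m01"]])/M["m00"]
    d=p-ctr; t=np.arctan2(d[:,1],d[:,0]); rr=np.hypot(*d.T)
    tt=np.linspace(-np.pi,np.pi,360,endpoint=False); o=np.argsort(t); R_=np.interp(tt,t[o],rr[o],period=2*np.pi)
    F=np.fft.rfft(R_*np.exp(0))/180; c6=(R_*np.exp(-6j*tt)).mean()*2
    print(th,ctr.round(4),R_.mean().round(4),"harm",[round(abs(F[i])*1e3,2) for i in range(1,9)],"corner deg",np.degrees(np.angle(c6))/6)
```

```text
[[412 407 384 354 368 363  89 116 122 128 126 121 105 188 377 362 396 408
  402 402 404]
 [408 414 356 258 373 366 166 105 110 120 124 110 110 211 377 350 309 410
  406 400 408]
 [398 403 345 183 362 374 341 246 131  88 101 134 206 344 374 349 281 389
  411 403 403]
 [386 403 353 229 270 336 380 360 337 330 337 335 344 380 352 277 310 385
  412 402 407]
 [440 395 342 223 230 281 264 317 351 377 381 373 342 281 313 259 259 385
  422 408 401]
 [528 366 372 346 233 226 251 295 280 308 314 285 279 283 244 281 353 381
  418 412 417]
 [568 320 349 422 198 205 267 298 223 238 246 242 253 305 210 246 442 378
  410 409 406]
 [536 293 238 306 251 310 317 254 215 233 228 224 238 317 336 283 354 346
  408 401 405]
 [342 268 223 232 255 274 275 316 338 340 363 338 291 309 265 261 262 334
  412 401 403]
 [213 190 243 251 248 235 223 281 307 310 350 286 267 268 239 254 259 330
  427 414 406]
 [138 214 246 251 249 251 245 240 247 253 269 253 259 262 257 255 258 325
  341 424 417]
 [147 285 249 239 195 235 229 255 248 248 258 256 256 257 262 257 258 341
  324 349 422]
 [248 303 231 243 209 219 222 23
[... 536 characters left out ...]
p.float64(0.01), np.float64(0.08), np.float64(0.16), np.float64(0.19), np.float64(0.08), np.float64(1.1), np.float64(0.08), np.float64(0.05)] corner deg 22.674901013368356
40 [0.4937 0.0551] 0.0189 harm [np.float64(0.02), np.float64(0.12), np.float64(0.16), np.float64(0.18), np.float64(0.13), np.float64(1.12), np.float64(0.12), np.float64(0.07)] corner deg 23.00790995602857
50 [0.4938 0.0552] 0.0183 harm [np.float64(0.03), np.float64(0.18), np.float64(0.16), np.float64(0.21), np.float64(0.18), np.float64(1.12), np.float64(0.19), np.float64(0.12)] corner deg 23.596213003818733[ WARN:0@1.003] global loadsave.cpp:1063 imwrite_ Unsupported depth image for selected encoder is fallbacked to CV_8U.
```

View pics/c2.png

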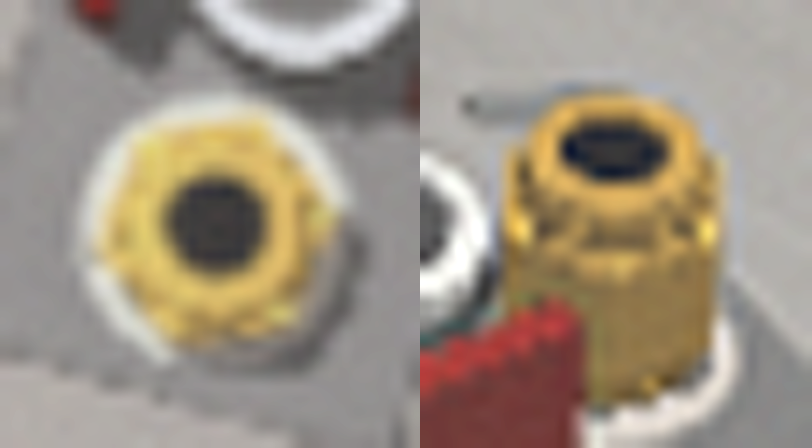

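```bash
cat >> h.py <<'E'
def go(x,y,z,yaw):
    "shift (cm) in the present tool axes to x,y,z; then turn about tool z (deg)"
    s=telemetry.get_state(); Rm=R.from_euler("xyz",s["eef_rot"])
    d=Rm.inv().apply(np.array([x,y,z])-s["position"])*100
    w=(Rm.inv()*R.from_euler("xyz",[np.pi,0,np.radians(yaw)])).as_rotvec(degrees=True)
    print("t",round(s["t"],2),"pos",s["position"].round(4),"rpy",np.degrees(s["eef_rot"]).round(2),"F",s["contact_force"].round(1),"shift",d.round(2),"turn",w.round(2))
E
python3 - <<'E'
from h import *
a=cap("top");b=cap("scene")
for c,q in((a,[(131,183),(184,190),(168,268),(114,262)]),(b,[(386,203),(438,237),(376,287),(323,243)])):
    p=np.array([plane(c,u,.003)[:2] for u in q]);print(p.round(3).tolist(),p.mean(0).round(4))
    m=(c["color"].max(2)<70).astype(np.uint8)*255
    for ar,ct,l,s in blobs(m,2500): print(ar,s[:4],ct,plane(c,ct,.003).round(4))
go(.494,.055,.13,157)
E
```

```text
[[0.627, 0.364], [0.608, 0.229], [0.415, 0.262], [0.43, 0.394]] [0.5198 0.3126]
14945 [  0   0 512  52] [260.50592171  18.03887588] [1.0982 0.0304 0.003 ]
4465 [112 182  72  87] [148.21455767 225.4743561 ] [0.5185 0.3155 0.003 ]
7103 [359 206 153  80] [442.85287907 246.54385471] [ 0.4617 -0.4215  0.003 ]
[[0.41, 0.266], [0.429, 0.399], [0.623, 0.368], [0.6, 0.229]] [0.5156 0.3154]
6933 [ 93   0 145 139] [148.55142074  70.5202654 ] [ 0.3688 -0.6541  0.003 ]
5066 [323 202 115  87] [379.74694039 243.69206475] [0.525  0.3177 0.003 ]
t 0.4 pos [0.2237 0.4471 0.2262] rpy [-179.98    0.    153.42] F [-0.4  0.8  0.4] shift [-41.72 -22.97   9.63] turn [-0.02  0.   -3.58]
```

Call:
{"fn": "arm_command", "kwargs": {
  "commands": [
    [8.5, -2.78, -1.53, 0.4, 0, 0, 0],
    [8.5, -2.78, -1.53, 0.4, 0, 0, 0],
    [8.5, -2.78, -1.53, 0.4, 0, 0, 0],
    [8.5, -2.78, -1.53, 0.4, 0, 0, 0],
    [8.5, -2.78, -1.53, 0.4, 0, 0, 0],
    [8.5, -2.78, -1.53, 0.4, 0, 0, 0],
    [8.5, -2.78, -1.53, 0.4, 0, 0, 0],
    [8.5, -2.78, -1.53, 0.4, 0, 0, 0]
  ],
  "newtons": 40
}}

```text
t: 1.2
position: [0.3685, 0.2371, 0.1944]
eef_rot: [3.141, 0.0, 2.678]
contact_force: [0.0, -0.9, 0.5]
grip_width: 0.992
grasp_force: 0.0
```

Call:
{"fn": "arm_command", "kwargs": {
  "commands": [
    [8.5, -2.78, -1.53, 0.6, 0, 0, 0],
    [8.5, -2.78, -1.53, 0.6, 0, 0, 0],
    [8.5, -2.78, -1.53, 0.6, 0, 0, 0],
    [8.5, -2.78, -1.53, 0.6, 0, 0, 0],
    [8.5, -2.78, -1.53, 0.6, 0, 0, 0],
    [8.5, -2.78, -1.53, 0.6, 0, 0, 0],
    [8.5, -2.78, -1.53, 0.6, 0, 0, 0],
    [8.5, 0, 0, 0, 0, 0, -3.6]
  ]
}}

```text
t: 2.0
position: [0.4955, 0.0525, 0.1514]
eef_rot: [-3.141, 0.0, 2.738]
contact_force: [-0.2, -0.2, 0.4]
grip_width: 0.997
grasp_force: 0.0
```

Run:
```python
from h import *
go(.494,.055,.03,157)
c=cap("scene"); crop(c,180,60,380,230,4,"pics/s3.png")
```

```text
t 2.0 pos [0.4955 0.0525 0.1514] rpy [-1.7994e+02  3.0000e-02  1.5686e+02] F [-0.2 -0.2  0.4] shift [ 0.24  0.18 12.14] turn [-0.06  0.03 -0.14]
```

View pics/s3.png

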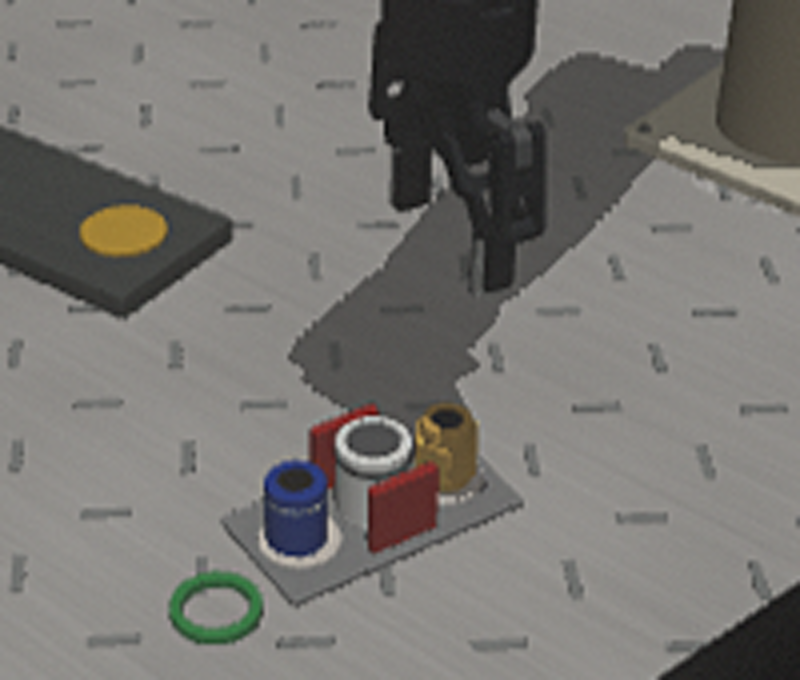

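Call:
{"fn": "arm_command", "kwargs": {
  "commands": [
    [8.5, 0.24, 0.18, 0, 0, 0, 0],
    [8.5, 0, 0, 2.5, 0, 0, 0],
    [8.5, 0, 0, 2.5, 0, 0, 0],
    [8.5, 0, 0, 2, 0, 0, 0],
    [8.5, 0, 0, 2, 0, 0, 0],
    [8.5, 0, 0, 1.5, 0, 0, 0],
    [8.5, 0, 0, 1, 0, 0, 0],
    [8.5, 0, 0, 0.6, 0, 0, 0]
  ]
}}

```text
t: 2.85
position: [0.4919, 0.0586, 0.0308]
eef_rot: [-3.141, -0.001, 2.741]
contact_force: [-0.3, -0.2, 0.2]
grip_width: 0.995
grasp_force: 0.0
```

Call:
{"fn": "arm_command", "kwargs": {
  "commands": [
    [4.5, 0, 0, 0, 0, 0, 0],
    [3.8, 0, 0, 0, 0, 0, 0],
    [3.4, 0, 0, 0, 0, 0, 0],
    [3.2, 0, 0, 0, 0, 0, 0],
    [3, 0, 0, 0, 0, 0, 0],
    [3, 0, 0, 0, 0, 0, 0],
    [3, 0, 0, 0, 0, 0, 0],
    [3, 0, 0, 0, 0, 0, 0]
  ]
}}

```text
t: 3.65
position: [0.4929, 0.057, 0.0325]
eef_rot: [-3.141, 0.002, 2.74]
contact_force: [-1.6, -2.3, 4.8]
grip_width: 0.394
grasp_force: 39.3
```

Run:
```python
from h import *
go(.494,.055,.03,157); print(telemetry.get_state()["grip_width"]*85,telemetry.get_state()["grasp_force"])
```

```text
t 3.65 pos [0.4929 0.057  0.0325] rpy [-1.7994e+02  1.2000e-01  1.5697e+02] F [-1.6 -2.3  4.8] shift [-0.18 -0.14  0.25] turn [-0.06  0.12 -0.03]
33.47579640055592 39.30773670321287
```

Call:
{"fn": "arm_command", "kwargs": {
  "commands": [
    [3, 0, 0, -0.5, 0, 0, 0],
    [3, 0, 0, -1.5, 0, 0, 0],
    [3, 0, 0, -2, 0, 0, 0],
    [3, 0, 0, -2, 0, 0, 0],
    [3, 0, 0, -2, 0, 0, 0],
    [3, 0, 0, -1, 0, 0, 0],
    [3, 0, 0, 0, 0, 0, 0],
    [3, 0, 0, 0, 0, 0, 0]
  ]
}}

```text
t: 4.45
position: [0.492, 0.058, 0.1208]
eef_rot: [-3.141, -0.001, 2.741]
contact_force: [0.6, -0.1, -1.9]
grip_width: 0.39
grasp_force: 39.9
```

Run:
```python
from h import *
go(.474,.322,.12,157)
c=cap("scene"); crop(c,230,80,350,220,4,"pics/s4.png")
```

```text
t 4.45 pos [0.492  0.058  0.1208] rpy [-1.7999e+02 -4.0000e-02  1.5703e+02] F [ 0.6 -0.1 -1.9] shift [11.96 23.6   0.08] turn [-0.01 -0.04  0.03]
```

View pics/s4.png

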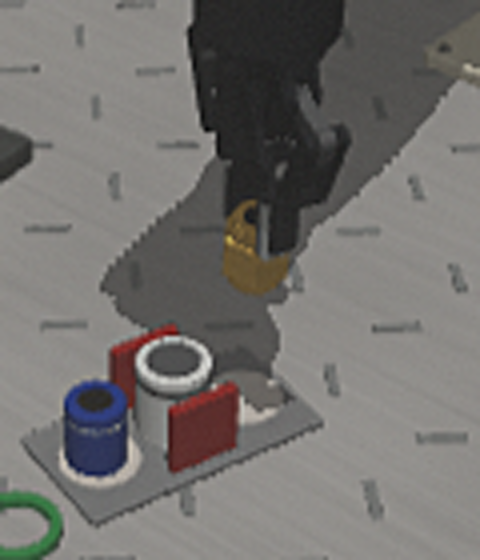

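Call:
{"fn": "arm_command", "kwargs": {
  "commands": [
    [3, 1.5, 2.95, 0, 0, 0, 0],
    [3, 1.5, 2.95, 0, 0, 0, 0],
    [3, 1.5, 2.95, 0, 0, 0, 0],
    [3, 1.5, 2.95, 0, 0, 0, 0],
    [3, 1.5, 2.95, 0, 0, 0, 0],
    [3, 1.5, 2.95, 0, 0, 0, 0],
    [3, 1.5, 2.95, 0, 0, 0, 0],
    [3, 1.5, 2.95, 0, 0, 0, 0]
  ]
}}

```text
t: 5.3
position: [0.473, 0.3229, 0.1196]
eef_rot: [-3.139, -0.002, 2.741]
contact_force: [0.5, -0.5, -2.2]
grip_width: 0.39
grasp_force: 40.0
```

Call:
{"fn": "arm_command", "kwargs": {
  "commands": [
    [3, 0, 0, 0, 0, 0, 0],
    [3, 0, 0, 2, 0, 0, 0],
    [3, 0, 0, 2, 0, 0, 0],
    [3, 0, 0, 2, 0, 0, 0],
    [3, 0, 0, 1.5, 0, 0, 0],
    [3, 0, 0, 1, 0, 0, 0],
    [3, 0, 0, 0.5, 0, 0, 0],
    [3, 0, 0, 0, 0, 0, 0]
  ]
}}

```text
t: 6.1
position: [0.4737, 0.3214, 0.0307]
eef_rot: [-3.14, -0.001, 2.74]
contact_force: [-0.6, 0.5, -2.2]
grip_width: 0.394
grasp_force: 40.4
```

Call:
{"fn": "arm_command", "kwargs": {
  "commands": [
    [3, 0, 0, 0.1, 0, 0, 0],
    [3, 0, 0, 0.1, 0, 0, 0],
    [3, 0, 0, 0.05, 0, 0, 0],
    [3, 0, 0, 0, 0, 0, 0],
    [3, 0, 0, 0, 0, 0, 0],
    [3, 0, 0, 0, 0, 0, 0],
    [3, 0, 0, 0, 0, 0, 0],
    [3, 0, 0, 0, 0, 0, 0]
  ]
}}

```text
t: 6.9
position: [0.4746, 0.3224, 0.0295]
eef_rot: [3.14, 0.001, 2.741]
contact_force: [-0.3, 0.4, 5.2]
grip_width: 0.39
grasp_force: 43.1
```

Call:
{"fn": "arm_command", "kwargs": {
  "commands": [
    [4, 0, 0, 0, 0, 0, 0],
    [4.5, 0, 0, 0, 0, 0, 0],
    [5.5, 0, 0, 0, 0, 0, 0],
    [7, 0, 0, 0, 0, 0, 0],
    [8.5, 0, 0, 0, 0, 0, 0],
    [8.5, 0, 0, 0, 0, 0, 0],
    [8.5, 0, 0, 0, 0, 0, 0],
    [8.5, 0, 0, -1, 0, 0, 0]
  ]
}}

```text
t: 7.7
position: [0.473, 0.3213, 0.0378]
eef_rot: [-3.139, -0.002, 2.741]
contact_force: [-0.8, 0.9, 0.7]
grip_width: 0.999
grasp_force: 0.0
```

Call:
{"fn": "arm_command", "kwargs": {
  "commands": [
    [8.5, 0, 0, -2, 0, 0, 0],
    [8.5, 0, 0, -3, 0, 0, 0],
    [8.5, 0, 0, -3, 0, 0, 0],
    [8.5, 0, 0, -3, 0, 0, 0],
    [8.5, 0, 0, -0.5, 0, 0, 0],
    [8.5, 0, 0, 0, 0, 0, -3.3],
    [8.5, 0, 0, 0, 0, 0, -3.3],
    [8.5, 0, 0, 0, 0, 0, 0]
  ]
}}

```text
t: 8.5
position: [0.4738, 0.3219, 0.1536]
eef_rot: [-3.141, -0.0, 2.856]
contact_force: [0.0, 0.9, -0.1]
grip_width: 0.998
grasp_force: 0.0
```

Run:
```python
from h import *
go(.591,.0255,.15,163.6)
a=cap("top"); b=cap("scene")
for c in(a,b):
    s=c["color"].astype(float); m=((s[...,0]-s[...,2])>40).astype(np.uint8)*255
    for ar,ct,_,st in blobs(m,60): 
        w=plane(c,ct,.035 if c is a else .028)
        print(c["n"],ar,ct.round(1),w.round(4))
    for ar,ct,_,st in blobs(mask(c,(150,100,30),(185,255,255)),30): print("blue",ct.round(1),plane(c,ct,.045).round(4))
print(plane(a,(260,213.5),.056))
i=a["color"]; j=b["color"]; o=np.hstack([cv2.resize(i[150:280,100:300],None,fx=2,fy=2),cv2.resize(j[130:300,230:430],None,fx=2,fy=2)[:260]]); cv2.imwrite("pics/s5.png",o[...,::-1])
```

```text
t 8.5 pos [0.4738 0.3219 0.1536] rpy [-1.7998e+02 -2.0000e-02  1.6362e+02] F [ 0.   0.9 -0.1] shift [-19.6  -25.13   0.37] turn [-0.02 -0.02  0.02]
top 65 [246.4 209.5] [0.5533 0.0705 0.035 ]
top 61 [271.1 216.5] [0.5359 0.0105 0.035 ]
top 63 [142.9 237.3] [0.4873 0.3182 0.035 ]
top 507 [384.5 250.6] [ 0.452  -0.2621  0.035 ]
blue [265.2 193.5] [0.5909 0.0247 0.045 ]
scene 6847 [46.  34.9] [ 0.4721 -1.1253  0.028 ]
scene 1807 [175.5  17.6] [ 0.0499 -0.8901  0.028 ]
scene 1748 [273.2  19.3] [-0.1892 -0.5852  0.028 ]
scene 107 [323.8  17.3] [-0.3354 -0.4473  0.028 ]
scene 225 [210.5 117.2] [ 0.4534 -0.2609  0.028 ]
scene 89 [263.3 169. ] [ 0.5249 -0.0025  0.028 ]
scene 267 [280.5 186. ] [0.5446 0.0673 0.028 ]
scene 329 [396.  223.3] [0.4757 0.3222 0.028 ]
blue [253.5 181.5] [0.5876 0.0239 0.045 ]
blue [253.7 193. ] [0.6153 0.05   0.045 ]
blue [ 32.9 264.6] [ 1.0311 -0.126   0.045 ]
[0.54075821 0.03801369 0.056     ]
```

View pics/s5.png

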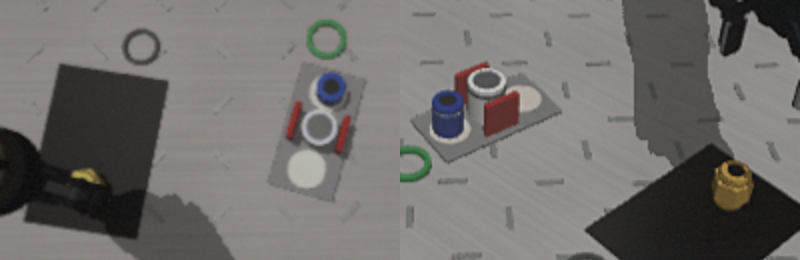

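Call:
{"fn": "arm_command", "kwargs": {
  "commands": [
    [8.5, -2.45, -3.14, 0.05, 0, 0, 0],
    [8.5, -2.45, -3.14, 0.05, 0, 0, 0],
    [8.5, -2.45, -3.14, 0.05, 0, 0, 0],
    [8.5, -2.45, -3.14, 0.05, 0, 0, 0],
    [8.5, -2.45, -3.14, 0.05, 0, 0, 0],
    [8.5, -2.45, -3.14, 0.05, 0, 0, 0],
    [8.5, -2.45, -3.14, 0.05, 0, 0, 0],
    [8.5, -2.45, -3.14, 0, 0, 0, 0]
  ]
}}

```text
t: 9.4
position: [0.5915, 0.0242, 0.15]
eef_rot: [-3.141, -0.001, 2.855]
contact_force: [-0.1, -0.0, 0.2]
grip_width: 0.995
grasp_force: 0.0
```

Call:
{"fn": "arm_command", "kwargs": {
  "commands": [
    [8.5, 0, 0, 0, 0, 0, 0],
    [8.5, 0, 0, 2.5, 0, 0, 0],
    [8.5, 0, 0, 2.5, 0, 0, 0],
    [8.5, 0, 0, 2, 0, 0, 0],
    [8.5, 0, 0, 0, 0, 0, 0],
    [8.5, 0, 0, 0, 0, 0, 0],
    [8.5, 0, 0, 0, 0, 0, 0],
    [8.5, 0, 0, 0, 0, 0, 0]
  ]
}}

```text
t: 10.2
position: [0.5924, 0.0261, 0.0819]
eef_rot: [3.141, 0.003, 2.856]
contact_force: [-0.3, 0.5, 0.6]
grip_width: 0.994
grasp_force: 0.0
```

Run:
```python
from h import *
go(.591,.0255,.031,163.6)
a=cap("top")
# union on mat, visible now
s=a["color"].astype(float); f=s[...,0]-s[...,2]
def hexc(f,x0,y0,x1,y1,z):
    g=cv2.resize(f[y0:y1,x0:x1],None,fx=8,fy=8,interpolation=cv2.INTER_CUBIC)
    for th in(30,40,50):
        cn,_=cv2.findContours((g>th).astype(np.uint8),0,1); k=max(cn,key=cv2.contourArea)[:,0]
        p=np.array([plane(a,((x+.5)/8-.5+x0,(y+.5)/8-.5+y0),z)[:2] for x,y in k]).astype(np.float32)
        M=cv2.moments(p[:,None]); print(th,M["m10"]/M["m00"],M["m01"]/M["m00"],M["m00"])
hexc(f,125,215,160,260,.035)
```

```text
t 10.2 pos [0.5924 0.0261 0.0819] rpy [1.7994e+02 1.5000e-01 1.6364e+02] F [-0.3  0.5  0.6] shift [ 0.13 -0.1   5.09] turn [0.06 0.15 0.04]
30 0.4755500081390787 0.320688652628624 0.0013000902100186451
40 0.4755429006433978 0.32109118619494165 0.0012051003124420312
50 0.47563379832626773 0.32156764859762144 0.0011037901079813395
```

Call:
{"fn": "arm_command", "kwargs": {
  "commands": [
    [8.5, 0.1, -0.08, 0, 0, 0, 0],
    [8.5, 0, 0, 2, 0, 0, 0],
    [8.5, 0, 0, 1.5, 0, 0, 0],
    [8.5, 0, 0, 1, 0, 0, 0],
    [8.5, 0, 0, 0.5, 0, 0, 0],
    [8.5, 0, 0, 0, 0, 0, 0],
    [8.5, 0, 0, 0, 0, 0, 0],
    [8.5, 0, 0, 0, 0, 0, 0]
  ]
}}

```text
t: 11.05
position: [0.5908, 0.0254, 0.0312]
eef_rot: [3.141, 0.002, 2.856]
contact_force: [-0.1, -0.0, -0.3]
grip_width: 0.997
grasp_force: 0.0
```

Call:
{"fn": "arm_command", "kwargs": {
  "commands": [
    [4.5, 0, 0, 0, 0, 0, 0],
    [3.8, 0, 0, 0, 0, 0, 0],
    [3.4, 0, 0, 0, 0, 0, 0],
    [3.2, 0, 0, 0, 0, 0, 0],
    [3, 0, 0, 0, 0, 0, 0],
    [3, 0, 0, 0, 0, 0, 0],
    [3, 0, 0, 0, 0, 0, 0],
    [3, 0, 0, 0, 0, 0, 0]
  ]
}}

```text
t: 11.85
position: [0.5903, 0.0251, 0.0308]
eef_rot: [-3.141, 0.001, 2.856]
contact_force: [-1.9, -1.8, 5.1]
grip_width: 0.401
grasp_force: 39.8
```

Call:
{"fn": "arm_command", "kwargs": {
  "commands": [
    [3, 0, 0, -0.5, 0, 0, 0],
    [3, 0, 0, -1.5, 0, 0, 0],
    [3, 0, 0, -2, 0, 0, 0],
    [3, 0, 0, -2, 0, 0, 0],
    [3, 0, 0, -2, 0, 0, 0],
    [3, 0, 0, -1, 0, 0, 0],
    [3, 0, 0, 0, 0, 0, 0],
    [3, 0, 0, 0, 0, 0, 0]
  ]
}}

```text
t: 12.65
position: [0.5896, 0.0254, 0.1194]
eef_rot: [-3.141, -0.001, 2.856]
contact_force: [0.2, -1.0, -1.9]
grip_width: 0.401
grasp_force: 40.0
```

Run:
```python
from h import *
go(.562,.308,.12,163.6)
```

```text
t 12.65 pos [0.5896 0.0254 0.1194] rpy [-1.7999e+02 -7.0000e-02  1.6363e+02] F [ 0.2 -1.  -1.9] shift [10.61 26.33 -0.06] turn [-0.01 -0.07  0.03]
```

Call:
{"fn": "arm_command", "kwargs": {
  "commands": [
    [3, 1.33, 3.29, 0, 0, 0, 0],
    [3, 1.33, 3.29, 0, 0, 0, 0],
    [3, 1.33, 3.29, 0, 0, 0, 0],
    [3, 1.33, 3.29, 0, 0, 0, 0],
    [3, 1.33, 3.29, 0, 0, 0, 0],
    [3, 1.33, 3.29, 0, 0, 0, 0],
    [3, 1.33, 3.29, 0, 0, 0, 0],
    [3, 1.33, 3.29, 0, 0, 0, 0]
  ]
}}

```text
t: 13.45
position: [0.561, 0.3088, 0.1183]
eef_rot: [-3.139, -0.002, 2.856]
contact_force: [0.4, -0.7, -1.9]
grip_width: 0.403
grasp_force: 40.1
```

Call:
{"fn": "arm_command", "kwargs": {
  "commands": [
    [3, 0, 0, 0, 0, 0, 0],
    [3, 0, 0, 2, 0, 0, 0],
    [3, 0, 0, 2, 0, 0, 0],
    [3, 0, 0, 2, 0, 0, 0],
    [3, 0, 0, 1.5, 0, 0, 0],
    [3, 0, 0, 1, 0, 0, 0],
    [3, 0, 0, 0.5, 0, 0, 0],
    [3, 0, 0, 0, 0, 0, 0]
  ]
}}

```text
t: 14.25
position: [0.5618, 0.3073, 0.0294]
eef_rot: [-3.14, -0.001, 2.856]
contact_force: [0.7, 0.2, -1.7]
grip_width: 0.403
grasp_force: 40.2
```

Call:
{"fn": "arm_command", "kwargs": {
  "commands": [
    [3, 0, 0, 0.1, 0, 0, 0],
    [3, 0, 0, 0.1, 0, 0, 0],
    [3, 0, 0, 0.05, 0, 0, 0],
    [3, 0, 0, 0, 0, 0, 0],
    [3, 0, 0, 0, 0, 0, 0],
    [3, 0, 0, 0, 0, 0, 0],
    [3, 0, 0, 0, 0, 0, 0],
    [3, 0, 0, 0, 0, 0, 0]
  ]
}}

```text
t: 15.05
position: [0.5623, 0.3079, 0.0279]
eef_rot: [3.141, 0.0, 2.856]
contact_force: [0.4, 0.2, -1.4]
grip_width: 0.401
grasp_force: 40.2
```

Not touching yet; a little lower.

Call:
{"fn": "arm_command", "kwargs": {
  "commands": [
    [3, 0, 0, 0.05, 0, 0, 0],
    [3, 0, 0, 0.03, 0, 0, 0],
    [3, 0, 0, 0, 0, 0, 0],
    [3, 0, 0, 0, 0, 0, 0],
    [3, 0, 0, 0, 0, 0, 0],
    [3, 0, 0, 0, 0, 0, 0],
    [3, 0, 0, 0, 0, 0, 0],
    [3, 0, 0, 0, 0, 0, 0]
  ]
}}

```text
t: 15.85
position: [0.5624, 0.3079, 0.0278]
eef_rot: [3.141, 0.001, 2.856]
contact_force: [-2.3, -0.2, 5.2]
grip_width: 0.404
grasp_force: 40.7
```

Call:
{"fn": "arm_command", "kwargs": {
  "commands": [
    [4, 0, 0, 0, 0, 0, 0],
    [4.5, 0, 0, 0, 0, 0, 0],
    [5.5, 0, 0, 0, 0, 0, 0],
    [7, 0, 0, 0, 0, 0, 0],
    [8.5, 0, 0, 0, 0, 0, 0],
    [8.5, 0, 0, 0, 0, 0, 0],
    [8.5, 0, 0, 0, 0, 0, 0],
    [8.5, 0, 0, -1, 0, 0, 0]
  ]
}}

```text
t: 16.65
position: [0.561, 0.3072, 0.0357]
eef_rot: [-3.139, -0.002, 2.856]
contact_force: [-0.3, -0.9, -0.4]
grip_width: 0.995
grasp_force: 0.0
```

Call:
{"fn": "arm_command", "kwargs": {
  "commands": [
    [8.5, 0, 0, -2, 0, 0, 0],
    [8.5, 0, 0, -3, 0, 0, 0],
    [8.5, 0, 0, -3, 0, 0, 0],
    [8.5, 0, 0, -3, 0, 0, 7.5],
    [8.5, 0, 0, -0.2, 0, 0, 7.5],
    [8.5, 0, 0, 0, 0, 0, 7.5],
    [8.5, 0, 0, 0, 0, 0, 7.5],
    [8.5, 0, 0, 0, 0, 0, 7.5]
  ]
}}

```text
t: 17.45
position: [0.5624, 0.3079, 0.1502]
eef_rot: [3.14, 0.0, 2.196]
contact_force: [-0.1, 0.1, -0.0]
grip_width: 0.995
grasp_force: 0.0
```

Call:
{"fn": "arm_command", "kwargs": {
  "commands": [
    [8.5, 0, 0, 0, 0, 0, 7.5],
    [8.5, 0, 0, 0, 0, 0, 7.5],
    [8.5, 0, 0, 0, 0, 0, 7.5],
    [8.5, 0, 0, 0, 0, 0, 7.5],
    [8.5, 0, 0, 0, 0, 0, 7.5],
    [8.5, 0, 0, 0, 0, 0, 7.5],
    [8.5, 0, 0, 0, 0, 0, 7.5],
    [8.5, 0, 0, 0, 0, 0, 0]
  ]
}}

```text
t: 18.25
position: [0.5624, 0.3079, 0.1499]
eef_rot: [3.141, -0.001, 1.285]
contact_force: [-0.0, 0.7, 0.3]
grip_width: 0.997
grasp_force: 0.0
```

Run:
```python
from h import *
go(.5415,.040,.15,73.6)
a=cap("top"); b=cap("scene")
o=np.hstack([cv2.resize(a["color"][150:280,100:300],None,fx=2,fy=2),cv2.resize(b["color"][130:300,230:430],None,fx=2,fy=2)[:260]]); cv2.imwrite("pics/s6.png",o[...,::-1])
# bright ring of piston in top view
v=hsv(a); m=((v[...,2]>185)&(v[...,1]<40)).astype(np.uint8)*255
for ar,ct,_,st in blobs(m,15):
    if 225<ct[0]<300 and 170<ct[1]<260: print(ar,ct,st[:4],plane(a,ct,.056))
```

```text
t 18.25 pos [0.5624 0.3079 0.1499] rpy [ 1.7996e+02 -4.0000e-02  7.3640e+01] F [-0.   0.7  0.3] shift [-2.63e+01  5.54e+00 -2.00e-02] turn [ 0.04 -0.04  0.04]
239 [263.34309623 196.40585774] [252 188  21  24] [0.58200743 0.02961759 0.056     ]
243 [252.95061728 234.04938272] [245 226  17  17] [0.49218979 0.05505433 0.056     ]
```

View pics/s6.png

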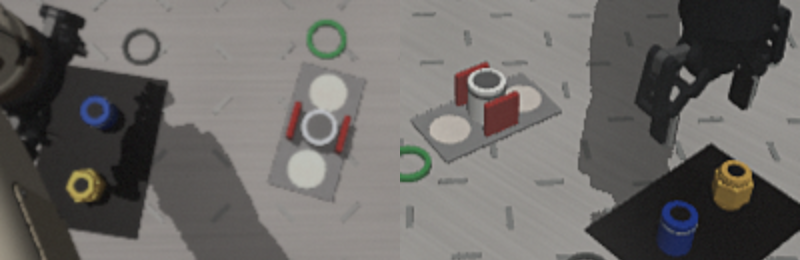

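Call:
{"fn": "arm_command", "kwargs": {
  "commands": [
    [8.5, -3.29, 0.69, 0, 0, 0, 0],
    [8.5, -3.29, 0.69, 0, 0, 0, 0],
    [8.5, -3.29, 0.69, 0, 0, 0, 0],
    [8.5, -3.29, 0.69, 0, 0, 0, 0],
    [8.5, -3.29, 0.69, 0, 0, 0, 0],
    [8.5, -3.29, 0.69, 0, 0, 0, 0],
    [8.5, -3.29, 0.69, 0, 0, 0, 0],
    [8.5, -3.27, 0.69, 0, 0, 0, 0]
  ]
}}

```text
t: 19.15
position: [0.5409, 0.0387, 0.1495]
eef_rot: [3.141, -0.0, 1.287]
contact_force: [1.2, -0.3, 0.1]
grip_width: 0.999
grasp_force: 0.0
```

Call:
{"fn": "arm_command", "kwargs": {
  "commands": [
    [8.5, 0, 0, 0, 0, 0, 0],
    [8.5, 0, 0, 2.5, 0, 0, 0],
    [8.5, 0, 0, 2.5, 0, 0, 0],
    [8.5, 0, 0, 1, 0, 0, 0],
    [8.5, 0, 0, 0, 0, 0, 0],
    [8.5, 0, 0, 0, 0, 0, 0],
    [8.5, 0, 0, 0, 0, 0, 0],
    [8.5, 0, 0, 0, 0, 0, 0]
  ]
}}

```text
t: 19.95
position: [0.5421, 0.0402, 0.0903]
eef_rot: [3.139, -0.001, 1.285]
contact_force: [-0.3, -0.4, -0.4]
grip_width: 0.996
grasp_force: 0.0
```

Run:
```python
from h import *
go(.5415,.040,.033,73.6)
b=cap("scene"); crop(b,210,90,340,220,4,"pics/s7.png")
```

```text
t 19.95 pos [0.5421 0.0402 0.0903] rpy [ 1.7987e+02 -5.0000e-02  7.3650e+01] F [-0.3 -0.4 -0.4] shift [-0.04 -0.06  5.73] turn [ 0.13 -0.05  0.05]
```

View pics/s7.png

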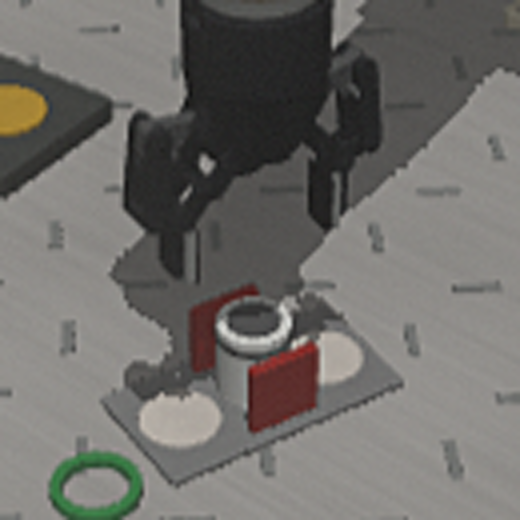

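Call:
{"fn": "arm_command", "kwargs": {
  "commands": [
    [8.5, 0, 0, 2, 0, 0, 0],
    [8.5, 0, 0, 1.7, 0, 0, 0],
    [8.5, 0, 0, 1.2, 0, 0, 0],
    [8.5, 0, 0, 0.8, 0, 0, 0],
    [8.5, 0, 0, 0, 0, 0, 0],
    [8.5, 0, 0, 0, 0, 0, 0],
    [6, 0, 0, 0, 0, 0, 0],
    [5, 0, 0, 0, 0, 0, 0]
  ]
}}

```text
t: 20.8
position: [0.5417, 0.04, 0.0328]
eef_rot: [3.14, -0.001, 1.285]
contact_force: [-0.1, 0.4, -0.1]
grip_width: 0.686
grasp_force: 0.0
```

Call:
{"fn": "arm_command", "kwargs": {
  "commands": [
    [4.6, 0, 0, 0, 0, 0, 0],
    [4.4, 0, 0, 0, 0, 0, 0],
    [4.2, 0, 0, 0, 0, 0, 0],
    [4, 0, 0, 0, 0, 0, 0],
    [3.8, 0, 0, 0, 0, 0, 0],
    [3.8, 0, 0, 0, 0, 0, 0],
    [3.8, 0, 0, 0, 0, 0, 0],
    [3.8, 0, 0, 0, 0, 0, 0]
  ]
}}

```text
t: 21.6
position: [0.5407, 0.0401, 0.0326]
eef_rot: [-3.141, -0.0, 1.285]
contact_force: [-3.1, 1.1, 5.3]
grip_width: 0.498
grasp_force: 39.8
```

Call:
{"fn": "arm_command", "kwargs": {
  "commands": [
    [3.8, 0, 0, -0.5, 0, 0, 0],
    [3.8, 0, 0, -1.5, 0, 0, 0],
    [3.8, 0, 0, -2, 0, 0, 0],
    [3.8, 0, 0, -2, 0, 0, 0],
    [3.8, 0, 0, -2, 0, 0, 0],
    [3.8, 0, 0, -2, 0, 0, 0],
    [3.8, 0, 0, 0, 0, 0, 0],
    [3.8, 0, 0, 0, 0, 0, 0]
  ]
}}

```text
t: 22.4
position: [0.5411, 0.0399, 0.1316]
eef_rot: [3.141, -0.0, 1.285]
contact_force: [-0.2, -0.2, -2.0]
grip_width: 0.5
grasp_force: 41.2
```

Run:
```python
from h import *
go(.451,-.2664,.13,73.6)
a=cap("top"); b=cap("scene")
o=np.hstack([cv2.resize(a["color"][150:280,220:420],None,fx=2,fy=2),cv2.resize(b["color"][80:210,180:380],None,fx=2,fy=2)]); cv2.imwrite("pics/s8.png",o[...,::-1])
```

```text
t 22.4 pos [0.5411 0.0399 0.1316] rpy [179.98  -0.    73.62] F [-0.2 -0.2 -2. ] shift [-3.193e+01 -1.000e-02  1.600e-01] turn [ 0.02 -0.    0.02]
```

View pics/s8.png

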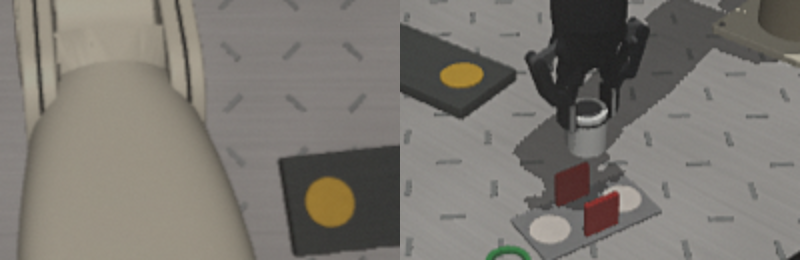

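Call:
{"fn": "arm_command", "kwargs": {
  "commands": [
    [3.8, -3.6, 0, 0, 0, 0, 0],
    [3.8, -3.6, 0, 0, 0, 0, 0],
    [3.8, -3.6, 0, 0, 0, 0, 0],
    [3.8, -3.6, 0, 0, 0, 0, 0],
    [3.8, -3.6, 0, 0, 0, 0, 0],
    [3.8, -3.6, 0, 0, 0, 0, 0],
    [3.8, -3.6, 0, 0, 0, 0, 0],
    [3.8, -3.6, 0, 0, 0, 0, 0]
  ]
}}

```text
t: 23.3
position: [0.4584, -0.2372, 0.1304]
eef_rot: [-3.139, -0.001, 1.285]
contact_force: [0.8, -0.3, -2.4]
grip_width: 0.499
grasp_force: 41.1
```

Call:
{"fn": "arm_command", "kwargs": {
  "commands": [
    [3.8, -3.1, 0, 0, 0, 0, 0],
    [3.8, 0, 0, 2, 0, 0, 0],
    [3.8, 0, 0, 2, 0, 0, 0],
    [3.8, 0, 0, 1, 0, 0, 0],
    [3.8, 0, 0, 0, 0, 0, 0],
    [3.8, 0, 0, 0, 0, 0, 0],
    [3.8, 0, 0, 0, 0, 0, 0],
    [3.8, 0, 0, 0, 0, 0, 0]
  ]
}}

```text
t: 24.1
position: [0.452, -0.2663, 0.083]
eef_rot: [3.14, 0.001, 1.286]
contact_force: [0.1, 0.1, -2.6]
grip_width: 0.499
grasp_force: 41.2
```

Run:
```python
from h import *
go(.451,-.2664,.0496,73.6)
b=cap("scene"); crop(b,170,60,270,140,8,"pics/s9.png")
```

```text
t 24.1 pos [ 0.452  -0.2663  0.083 ] rpy [1.7989e+02 3.0000e-02 7.3660e+01] F [ 0.1  0.1 -2.6] shift [-0.04 -0.1   3.34] turn [0.11 0.03 0.06]
```

View pics/s9.png

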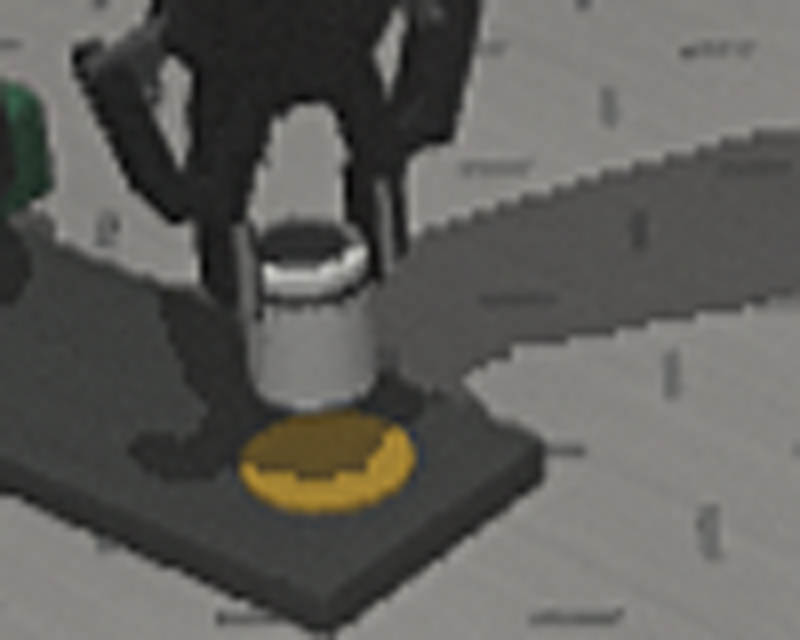

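Run:
```python
from h import *
b=cap("scene");a=cap("top")
print(proj(b,(.4515,-.2663,.0564)), plane(b,(208.7,106),.0564), plane(b,(210.5,117.2),.023), proj(b,(.4515,-.2663,.023)))
for ar,ct,_,s in blobs(mask(a,(20,110,60),(45,255,255)),12): print(ar,ct)
```

```text
[208.7172044  107.38157111] [ 0.44666518 -0.27152598  0.0564    ] [ 0.44816255 -0.26690992  0.023     ] [209.77278096 117.77902013]
184 [142.13586957 242.54347826]
245 [379.44897959 250.64897959]
```

Call:
{"fn": "arm_command", "kwargs": {
  "commands": [
    [3.8, 0, -0.15, 0, 0, 0, 0],
    [3.8, 0, 0, 1, 0, 0, 0],
    [3.8, 0, 0, 1, 0, 0, 0],
    [3.8, 0, 0, 0.6, 0, 0, 0],
    [3.8, 0, 0, 0.3, 0, 0, 0],
    [3.8, 0, 0, 0.1, 0, 0, 0],
    [3.8, 0, 0, 0, 0, 0, 0],
    [3.8, 0, 0, 0, 0, 0, 0]
  ]
}}

```text
t: 25.05
position: [0.4499, -0.2658, 0.0522]
eef_rot: [3.141, 0.0, 1.285]
contact_force: [-0.7, 1.3, -2.3]
grip_width: 0.497
grasp_force: 41.2
```

Call:
{"fn": "arm_command", "kwargs": {
  "commands": [
    [3.8, 0, 0, 0.1, 0, 0, 0],
    [3.8, 0, 0, 0.1, 0, 0, 0],
    [3.8, 0, 0, 0.05, 0, 0, 0],
    [3.8, 0, 0, 0, 0, 0, 0],
    [3.8, 0, 0, 0, 0, 0, 0],
    [3.8, 0, 0, 0, 0, 0, 0],
    [3.8, 0, 0, 0, 0, 0, 0],
    [3.8, 0, 0, 0, 0, 0, 0]
  ]
}}

```text
t: 25.85
position: [0.4498, -0.2657, 0.0496]
eef_rot: [3.141, 0.0, 1.285]
contact_force: [-0.9, 0.2, -1.3]
grip_width: 0.501
grasp_force: 41.3
```

Call:
{"fn": "arm_command", "kwargs": {
  "commands": [
    [3.8, 0, 0, 0.05, 0, 0, 0],
    [3.8, 0, 0, 0, 0, 0, 0],
    [3.8, 0, 0, 0.03, 0, 0, 0],
    [3.8, 0, 0, 0, 0, 0, 0],
    [3.8, 0, 0, 0, 0, 0, 0],
    [3.8, 0, 0, 0, 0, 0, 0],
    [3.8, 0, 0, 0, 0, 0, 0],
    [3.8, 0, 0, 0, 0, 0, 0]
  ]
}}

```text
t: 26.65
position: [0.4498, -0.2657, 0.0496]
eef_rot: [3.141, 0.0, 1.285]
contact_force: [-2.4, 1.4, 7.0]
grip_width: 0.499
grasp_force: 42.0
```

Run:
```python
from h import *
b=cap("scene"); go(.45,-.266,.0496,73.6)
crop(b,170,60,270,140,8,"pics/s10.png")
```

```text
t 26.7 pos [ 0.4498 -0.2657  0.0496] rpy [1.7997e+02 1.0000e-02 7.3630e+01] F [-1.8  1.6  6.8] shift [-0.02  0.03 -0.  ] turn [0.03 0.01 0.03]
```

View pics/s10.png

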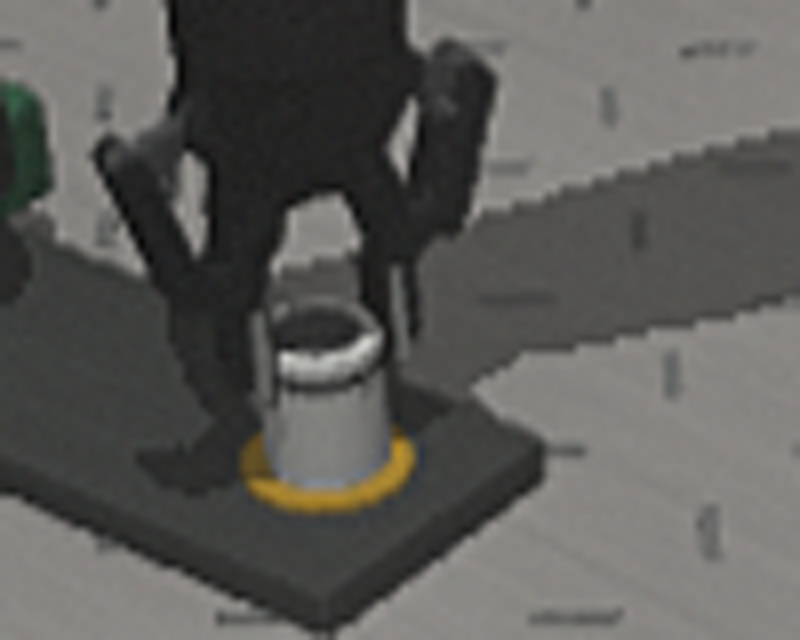

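Call:
{"fn": "arm_command", "kwargs": {
  "commands": [
    [4.7, 0, 0, 0, 0, 0, 0],
    [5, 0, 0, 0, 0, 0, 0],
    [6, 0, 0, 0, 0, 0, 0],
    [7, 0, 0, 0, 0, 0, 0],
    [8.5, 0, 0, 0, 0, 0, 0],
    [8.5, 0, 0, 0, 0, 0, 0],
    [8.5, 0, 0, 0, 0, 0, 0],
    [8.5, 0, 0, -1, 0, 0, 0]
  ]
}}

```text
t: 27.5
position: [0.4486, -0.265, 0.0578]
eef_rot: [-3.139, -0.001, 1.285]
contact_force: [0.4, 0.1, -0.2]
grip_width: 0.999
grasp_force: 0.0
```

Call:
{"fn": "arm_command", "kwargs": {
  "commands": [
    [8.5, 0, 0, -2, 0, 0, 0],
    [8.5, 0, 0, -3, 0, 0, 0],
    [8.5, 0, 0, -3, 0, 0, 0],
    [8.5, 1, 0, -2, 0, 0, 0],
    [8.5, 3, 0, 0, 0, 0, 0],
    [8.5, 3, 0, 0, 0, 0, 0],
    [8.5, 3, 0, 0, 0, 0, 0],
    [8.5, 2, 0, 0, 0, 0, 0]
  ]
}}

```text
t: 28.3
position: [0.484, -0.1489, 0.1597]
eef_rot: [3.14, -0.0, 1.286]
contact_force: [0.8, 0.2, 0.5]
grip_width: 0.997
grasp_force: 0.0
```

Run:
```python
from h import *
a=cap("top");b=cap("scene")
A=cv2.resize(a["color"][228:273,362:407],None,fx=9,fy=9,interpolation=cv2.INTER_CUBIC);B=cv2.resize(b["color"][88:133,188:233],None,fx=9,fy=9,interpolation=cv2.INTER_CUBIC)
cv2.imwrite("pics/s11.png",np.hstack([A,B])[...,::-1])
for c in(a,b):
    m=mask(c,(20,110,80),(45,255,255))
    for ar,ct,l,s in blobs(m,40):
        w=plane(c,ct,.023)
        if abs(w[0]-.45)<.04 and abs(w[1]+.266)<.04:
            k=cv2.convexHull(max(cv2.findContours(l.astype(np.uint8),0,1)[0],key=cv2.contourArea)); e=cv2.fitEllipse(k)
            print(c["n"],ar,s[:4],e,plane(c,e[0],.023))
s=telemetry.get_state();print(s["position"])
```

```text
top 63 [373 251  19  12] ((381.96588134765625, 256.4275817871094), (10.770303726196289, 19.658933639526367), 117.5323486328125) [ 0.43834031 -0.25905376  0.023     ]
scene 80 [200 114  22  10] ((210.2987060546875, 117.22538757324219), (12.311232566833496, 21.416406631469727), 83.86152648925781) [ 0.44861859 -0.26723847  0.023     ]
[ 0.48419273 -0.14844092  0.15958764]
```

View pics/s11.png

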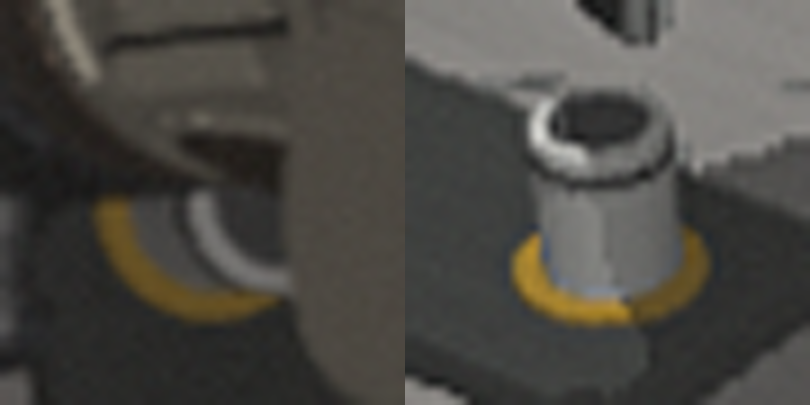

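Call:
{"fn": "arm_command", "kwargs": {
  "commands": [
    [8.5, 3.73, -1.18, 0, 0, 0, 0],
    [8.5, 3.73, -1.18, 0, 0, 0, 0],
    [8.5, 3.73, -1.18, 0, 0, 0, 0],
    [8.5, 3.73, -1.18, 0, 0, 0, 0],
    [8.5, 3.73, -1.18, 0, 0, 0, 0],
    [8.5, 3.73, -1.18, 0, 0, 0, 0],
    [8.5, 3.73, -1.18, 0, 0, 0, 0],
    [8.5, 3.73, -1.18, 0, 0, 0, 0]
  ]
}}

```text
t: 29.2
position: [0.4773, 0.1631, 0.1594]
eef_rot: [3.14, -0.0, 1.284]
contact_force: [0.6, 0.7, 1.1]
grip_width: 0.995
grasp_force: 0.0
```

Call:
{"fn": "arm_command", "kwargs": {
  "commands": [
    [8.5, 3.73, -1.18, 0, 0, 0, 0],
    [8.5, 3.73, -1.18, 0, 0, 0, 0],
    [8.5, 3.73, -1.18, 0, 0, 0, 0],
    [8.5, 3.73, -1.18, 0, 0, 0, 0],
    [8.5, 0, 0, 0, 0, 0, -8.34],
    [8.5, 0, 0, 0, 0, 0, -8.34],
    [8.5, 0, 0, 0, 0, 0, -8.34],
    [8.5, 0, 0, 0, 0, 0, -8.34]
  ]
}}

```text
t: 30.0
position: [0.4744, 0.3183, 0.1591]
eef_rot: [3.141, 0.0, 1.873]
contact_force: [-0.9, 0.1, 0.0]
grip_width: 0.993
grasp_force: 0.0
```

Call:
{"fn": "arm_command", "kwargs": {
  "commands": [
    [8.5, 0, 0, 0, 0, 0, -8.34],
    [8.5, 0, 0, 0, 0, 0, -8.34],
    [8.5, 0, 0, 0, 0, 0, -8.34],
    [8.5, 0, 0, 0, 0, 0, -8.34],
    [8.5, 0, 0, 0, 0, 0, -8.34],
    [8.5, 0, 0, 0, 0, 0, -8.34],
    [8.5, 0, 0, 0, 0, 0, 0],
    [8.5, 0, 0, 0, 0, 0, 0]
  ]
}}

```text
t: 30.8
position: [0.4743, 0.3183, 0.1591]
eef_rot: [3.141, 0.0, 2.737]
contact_force: [-0.3, -0.7, 0.2]
grip_width: 0.996
grasp_force: 0.0
```

Run:
```python
from h import *
a=cap("top");b=cap("scene")
A=cv2.resize(a["color"][228:273,362:407],None,fx=9,fy=9,interpolation=cv2.INTER_CUBIC);B=cv2.resize(b["color"][88:133,188:233],None,fx=9,fy=9,interpolation=cv2.INTER_CUBIC)
cv2.imwrite("pics/s12.png",np.hstack([A,B])[...,::-1])
v=hsv(a).astype(int)[228:273,362:407]
yel=((v[...,0]>20)&(v[...,0]<45)&(v[...,1]>110)).astype(np.uint8)
k=cv2.convexHull(cv2.findNonZero(yel)); print("yellow hull",cv2.fitEllipse(k),cv2.minEnclosingCircle(k))
br=((v[...,2]>150)&(v[...,1]<60)).astype(np.uint8)
for ar,ct,l,s in blobs(br*255,20):
    k=cv2.convexHull(cv2.findNonZero(l.astype(np.uint8))); print("bright",ar,s[:4],cv2.fitEllipse(k),cv2.minEnclosingCircle(k))
for p in((.452,-.266,.023),(.450,-.266,.073),(.4495,-.2657,.073)): print(proj(a,p)-(362,228))
go(.4738,.322,.15,157)
```

```text
yellow hull ((22.271244049072266, 22.59595489501953), (23.783227920532227, 25.723779678344727), 144.8079071044922) ((22.5, 22.5), 12.90358829498291)
bright 92 [21 14 18 18] ((29.907669067382812, 22.50166130065918), (16.86185073852539, 18.38005828857422), 133.93893432617188) ((30.0, 22.5), 9.178879737854004)
[22.38980991 22.71218404]
[30.00691845 23.09645415]
[29.89473573 23.31700146]
t 30.9 pos [0.4741 0.3185 0.1589] rpy [1.8000e+02 1.0000e-02 1.5689e+02] F [ 0.3 -0.7 -0.3] shift [0.16 0.31 0.89] turn [ 0.    0.01 -0.11]
```

View pics/s12.png

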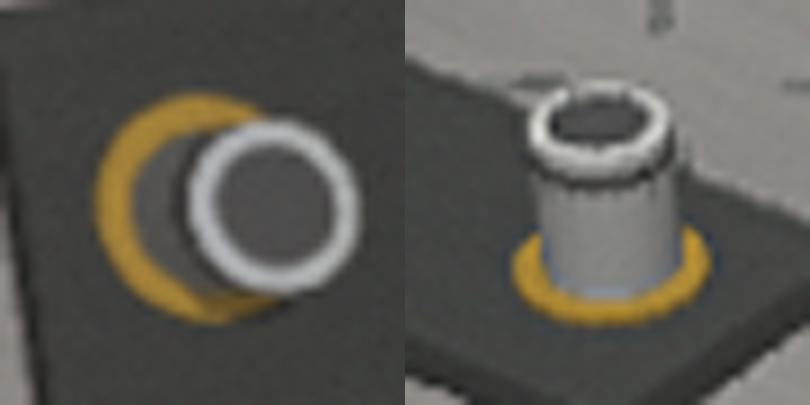

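Call:
{"fn": "arm_command", "kwargs": {
  "commands": [
    [8.5, 0.16, 0.33, 0, 0, 0, 0],
    [8.5, 0, 0, 2.5, 0, 0, 0],
    [8.5, 0, 0, 2.5, 0, 0, 0],
    [8.5, 0, 0, 2.5, 0, 0, 0],
    [8.5, 0, 0, 2, 0, 0, 0],
    [8.5, 0, 0, 1.5, 0, 0, 0],
    [8.5, 0, 0, 1.2, 0, 0, 0],
    [8.5, 0, 0, 0.8, 0, 0, 0]
  ]
}}

```text
t: 31.7
position: [0.4734, 0.3225, 0.0277]
eef_rot: [-3.141, -0.001, 2.74]
contact_force: [0.1, 0.7, 0.1]
grip_width: 0.997
grasp_force: 0.0
```

Call:
{"fn": "arm_command", "kwargs": {
  "commands": [
    [8.5, 0, 0, 0, 0, 0, 0],
    [4.5, 0, 0, 0, 0, 0, 0],
    [3.8, 0, 0, 0, 0, 0, 0],
    [3.4, 0, 0, 0, 0, 0, 0],
    [3.2, 0, 0, 0, 0, 0, 0],
    [3, 0, 0, 0, 0, 0, 0],
    [3, 0, 0, 0, 0, 0, 0],
    [3, 0, 0, 0, 0, 0, 0]
  ]
}}

```text
t: 32.5
position: [0.4738, 0.3218, 0.0298]
eef_rot: [-3.141, 0.001, 2.74]
contact_force: [-0.6, -2.9, 4.9]
grip_width: 0.393
grasp_force: 39.2
```

Call:
{"fn": "arm_command", "kwargs": {
  "commands": [
    [3, 0, 0, -0.5, 0, 0, 0],
    [3, 0, 0, -1.5, 0, 0, 0],
    [3, 0, 0, -2, 0, 0, 0],
    [3, 0, 0, -2, 0, 0, 0],
    [3, 0, 0, -2, 0, 0, 0],
    [3, 0, 0, -1.5, 0, 0, 0],
    [3, 0, 0, 0, 0, 0, 0],
    [3, 0, 0, 0, 0, 0, 0]
  ]
}}

```text
t: 33.3
position: [0.4735, 0.3225, 0.1235]
eef_rot: [3.141, -0.0, 2.741]
contact_force: [-0.7, -0.4, -1.6]
grip_width: 0.388
grasp_force: 39.9
```

Run:
```python
from h import *
go(.492,.0559,.12,157)
```

```text
t 33.3 pos [0.4735 0.3225 0.1235] rpy [179.99  -0.   157.03] F [-0.7 -0.4 -1.6] shift [-12.11 -23.83   0.34] turn [ 0.01 -0.    0.03]
```

Call:
{"fn": "arm_command", "kwargs": {
  "commands": [
    [3, -1.51, -2.98, 0, 0, 0, 0],
    [3, -1.51, -2.98, 0, 0, 0, 0],
    [3, -1.51, -2.98, 0, 0, 0, 0],
    [3, -1.51, -2.98, 0, 0, 0, 0],
    [3, -1.51, -2.98, 0, 0, 0, 0],
    [3, -1.51, -2.98, 0, 0, 0, 0],
    [3, -1.51, -2.98, 0, 0, 0, 0],
    [3, -1.51, -2.98, 0, 0, 0, 0]
  ]
}}

```text
t: 34.1
position: [0.4907, 0.0544, 0.1222]
eef_rot: [-3.14, -0.002, 2.741]
contact_force: [1.1, -0.1, -2.6]
grip_width: 0.395
grasp_force: 40.0
```

Call:
{"fn": "arm_command", "kwargs": {
  "commands": [
    [3, 0, 0, 0, 0, 0, 0],
    [3, 0, 0, 2, 0, 0, 0],
    [3, 0, 0, 2, 0, 0, 0],
    [3, 0, 0, 2, 0, 0, 0],
    [3, 0, 0, 1.5, 0, 0, 0],
    [3, 0, 0, 1, 0, 0, 0],
    [3, 0, 0, 0, 0, 0, 0],
    [3, 0, 0, 0, 0, 0, 0]
  ]
}}

```text
t: 34.9
position: [0.4918, 0.0562, 0.0386]
eef_rot: [-3.141, -0.001, 2.741]
contact_force: [-0.2, -0.6, -2.3]
grip_width: 0.389
grasp_force: 40.1
```

Run:
```python
from h import *
go(.492,.0559,.0325,157)
```

```text
t 34.9 pos [0.4918 0.0562 0.0386] rpy [-1.7999e+02 -3.0000e-02  1.5705e+02] F [-0.2 -0.6 -2.3] shift [-0.03 -0.01  0.61] turn [-0.01 -0.03  0.05]
```

Call:
{"fn": "arm_command", "kwargs": {
  "commands": [
    [3, 0, 0, 0.3, 0, 0, 0],
    [3, 0, 0, 0.2, 0, 0, 0],
    [3, 0, 0, 0.1, 0, 0, 0],
    [3, 0, 0, 0.05, 0, 0, 0],
    [3, 0, 0, 0, 0, 0, 0],
    [3, 0, 0, 0, 0, 0, 0],
    [3, 0, 0, 0, 0, 0, 0],
    [3, 0, 0, 0, 0, 0, 0]
  ]
}}

```text
t: 35.7
position: [0.4923, 0.0558, 0.0328]
eef_rot: [3.141, 0.001, 2.741]
contact_force: [-1.4, -0.7, 4.8]
grip_width: 0.39
grasp_force: 43.5
```

Call:
{"fn": "arm_command", "kwargs": {
  "commands": [
    [4, 0, 0, 0, 0, 0, 0],
    [4.5, 0, 0, 0, 0, 0, 0],
    [5.5, 0, 0, 0, 0, 0, 0],
    [7, 0, 0, 0, 0, 0, 0],
    [8.5, 0, 0, 0, 0, 0, 0],
    [8.5, 0, 0, 0, 0, 0, 0],
    [8.5, 0, 0, 0, 0, 0, 0],
    [8.5, 0, 0, -1, 0, 0, 0]
  ]
}}

```text
t: 36.5
position: [0.4906, 0.0557, 0.0414]
eef_rot: [-3.14, -0.003, 2.741]
contact_force: [-0.2, 0.3, -0.7]
grip_width: 0.993
grasp_force: 0.0
```

Call:
{"fn": "arm_command", "kwargs": {
  "commands": [
    [8.5, 0, 0, -2, 0, 0, 0],
    [8.5, 0, 0, -3, 0, 0, 0],
    [8.5, 0, 0, -3, 0, 0, 0],
    [8.5, 0, 0, -3, 0, 0, 0],
    [8.5, 0, 0, 0, 0, 0, -3.3],
    [8.5, 0, 0, 0, 0, 0, -3.3],
    [8.5, 0, 0, 0, 0, 0, 0],
    [8.5, 0, 0, 0, 0, 0, 0]
  ]
}}

```text
t: 37.3
position: [0.4918, 0.0558, 0.1526]
eef_rot: [3.141, 0.0, 2.855]
contact_force: [0.2, 1.0, -0.7]
grip_width: 0.993
grasp_force: 0.0
```

Run:
```python
from h import *
go(.5624,.3079,.15,163.6)
```

```text
t 37.3 pos [0.4918 0.0558 0.1526] rpy [1.7999e+02 2.0000e-02 1.6356e+02] F [ 0.2  1.  -0.7] shift [ 0.36 26.17  0.27] turn [ 0.01  0.02 -0.04]
```

Call:
{"fn": "arm_command", "kwargs": {
  "commands": [
    [8.5, 0.04, 3.27, 0, 0, 0, 0],
    [8.5, 0.04, 3.27, 0, 0, 0, 0],
    [8.5, 0.04, 3.27, 0, 0, 0, 0],
    [8.5, 0.05, 3.27, 0, 0, 0, 0],
    [8.5, 0.05, 3.27, 0, 0, 0, 0],
    [8.5, 0.05, 3.27, 0, 0, 0, 0],
    [8.5, 0.05, 3.27, 0, 0, 0, 0],
    [8.5, 0.04, 3.28, 0, 0, 0, 0]
  ]
}}

```text
t: 38.1
position: [0.5621, 0.3092, 0.1518]
eef_rot: [-3.141, -0.001, 2.855]
contact_force: [0.7, 0.4, 0.7]
grip_width: 0.992
grasp_force: 0.0
```

Call:
{"fn": "arm_command", "kwargs": {
  "commands": [
    [8.5, 0, 0, 0, 0, 0, 0],
    [8.5, 0, 0, 2.5, 0, 0, 0],
    [8.5, 0, 0, 2.5, 0, 0, 0],
    [8.5, 0, 0, 2, 0, 0, 0],
    [8.5, 0, 0, 0, 0, 0, 0],
    [8.5, 0, 0, 0, 0, 0, 0],
    [8.5, 0, 0, 0, 0, 0, 0],
    [8.5, 0, 0, 0, 0, 0, 0]
  ]
}}

```text
t: 38.9
position: [0.5632, 0.3083, 0.084]
eef_rot: [3.139, 0.002, 2.855]
contact_force: [-0.8, 0.2, -1.1]
grip_width: 0.994
grasp_force: 0.0
```

Run:
```python
from h import *
go(.5624,.3079,.028,163.6)
a=cap("top"); b=cap("scene")
for ar,ct,_,s in blobs(mask(a,(20,110,80),(45,255,255)),12): print(ar,ct.round(1),s[:4],"was 252.9 234.2")
s=a["color"].astype(float); f=s[...,0]-s[...,2]; g=cv2.resize(f[218:250,238:268],None,fx=8,fy=8,interpolation=cv2.INTER_CUBIC)
cn,_=cv2.findContours((g>40).astype(np.uint8),0,1); k=max(cn,key=cv2.contourArea)[:,0]
p=np.array([plane(a,((x+.5)/8-.5+238,(y+.5)/8-.5+218),.038)[:2] for x,y in k]).astype(np.float32)
M=cv2.moments(p[:,None]); print(M["m10"]/M["m00"],M["m01"]/M["m00"],"was .4937 .0551")
```

```text
t 38.9 pos [0.5632 0.3083 0.084 ] rpy [1.7988e+02 1.2000e-01 1.6361e+02] F [-0.8  0.2 -1.1] shift [ 0.08 -0.07  5.6 ] turn [0.12 0.12 0.01]
131 [252.9 234.1] [246 227  15  15] was 252.9 234.2
161 [379.4 250.1] [372 238  20  26] was 252.9 234.2
0.49397611620736454 0.055047276465784487 was .4937 .0551
```

Call:
{"fn": "arm_command", "kwargs": {
  "commands": [
    [8.5, 0.05, -0.04, 0, 0, 0, 0],
    [8.5, 0, 0, 2, 0, 0, 0],
    [8.5, 0, 0, 1.5, 0, 0, 0],
    [8.5, 0, 0, 1.2, 0, 0, 0],
    [8.5, 0, 0, 0.8, 0, 0, 0],
    [8.5, 0, 0, 0, 0, 0, 0],
    [8.5, 0, 0, 0, 0, 0, 0],
    [8.5, 0, 0, 0, 0, 0, 0]
  ]
}}

```text
t: 39.8
position: [0.5622, 0.3081, 0.0281]
eef_rot: [3.14, 0.001, 2.856]
contact_force: [0.3, 0.2, -0.1]
grip_width: 0.996
grasp_force: 0.0
```

Call:
{"fn": "arm_command", "kwargs": {
  "commands": [
    [8.5, 0, 0, 0, 0, 0, 0],
    [4.5, 0, 0, 0, 0, 0, 0],
    [3.8, 0, 0, 0, 0, 0, 0],
    [3.4, 0, 0, 0, 0, 0, 0],
    [3.2, 0, 0, 0, 0, 0, 0],
    [3, 0, 0, 0, 0, 0, 0],
    [3, 0, 0, 0, 0, 0, 0],
    [3, 0, 0, 0, 0, 0, 0]
  ]
}}

```text
t: 40.6
position: [0.5619, 0.3079, 0.0276]
eef_rot: [3.141, 0.001, 2.856]
contact_force: [0.7, 1.0, 2.0]
grip_width: 0.403
grasp_force: 40.1
```

Call:
{"fn": "arm_command", "kwargs": {
  "commands": [
    [3, 0, 0, -0.5, 0, 0, 0],
    [3, 0, 0, -1.5, 0, 0, 0],
    [3, 0, 0, -2, 0, 0, 0],
    [3, 0, 0, -2, 0, 0, 0],
    [3, 0, 0, -2, 0, 0, 0],
    [3, 0, 0, -1.5, 0, 0, 0],
    [3, 0, 0, 0, 0, 0, 0],
    [3, 0, 0, 0, 0, 0, 0]
  ]
}}

```text
t: 41.4
position: [0.5612, 0.3075, 0.1217]
eef_rot: [-3.141, -0.001, 2.856]
contact_force: [-0.1, -0.6, -1.3]
grip_width: 0.402
grasp_force: 40.0
```

Run:
```python
from h import *
go(.5905,.0251,.12,163.6)
```

```text
t 41.4 pos [0.5612 0.3075 0.1217] rpy [-1.7997e+02 -3.0000e-02  1.6362e+02] F [-0.1 -0.6 -1.3] shift [-10.77 -26.27   0.17] turn [-0.03 -0.03  0.02]
```

Call:
{"fn": "arm_command", "kwargs": {
  "commands": [
    [3, -1.34, -3.28, 0, 0, 0, 0],
    [3, -1.34, -3.28, 0, 0, 0, 0],
    [3, -1.34, -3.28, 0, 0, 0, 0],
    [3, -1.34, -3.28, 0, 0, 0, 0],
    [3, -1.34, -3.28, 0, 0, 0, 0],
    [3, -1.34, -3.28, 0, 0, 0, 0],
    [3, -1.34, -3.28, 0, 0, 0, 0],
    [3, -1.34, -3.28, 0, 0, 0, 0]
  ]
}}

```text
t: 42.2
position: [0.5891, 0.0242, 0.1203]
eef_rot: [-3.14, -0.003, 2.856]
contact_force: [-0.1, -0.2, -1.6]
grip_width: 0.404
grasp_force: 40.1
```

Call:
{"fn": "arm_command", "kwargs": {
  "commands": [
    [3, 0, 0, 0, 0, 0, 0],
    [3, 0, 0, 2, 0, 0, 0],
    [3, 0, 0, 2, 0, 0, 0],
    [3, 0, 0, 2, 0, 0, 0],
    [3, 0, 0, 1.5, 0, 0, 0],
    [3, 0, 0, 1, 0, 0, 0],
    [3, 0, 0, 0, 0, 0, 0],
    [3, 0, 0, 0, 0, 0, 0]
  ]
}}

```text
t: 43.0
position: [0.5903, 0.026, 0.037]
eef_rot: [-3.141, -0.001, 2.856]
contact_force: [0.7, -0.1, -2.2]
grip_width: 0.402
grasp_force: 40.2
```

Run:
```python
from h import *
go(.5905,.0251,.0308,163.6)
```

```text
t 43.0 pos [0.5903 0.026  0.037 ] rpy [-1.7999e+02 -4.0000e-02  1.6365e+02] F [ 0.7 -0.1 -2.2] shift [-0.05 -0.08  0.62] turn [-0.01 -0.04  0.05]
```

Call:
{"fn": "arm_command", "kwargs": {
  "commands": [
    [3, 0, -0.06, 0.3, 0, 0, 0],
    [3, 0, 0, 0.2, 0, 0, 0],
    [3, 0, 0, 0.08, 0, 0, 0],
    [3, 0, 0, 0.05, 0, 0, 0],
    [3, 0, 0, 0, 0, 0, 0],
    [3, 0, 0, 0, 0, 0, 0],
    [3, 0, 0, 0, 0, 0, 0],
    [3, 0, 0, 0, 0, 0, 0]
  ]
}}

```text
t: 43.8
position: [0.5903, 0.0252, 0.031]
eef_rot: [3.142, 0.0, 2.856]
contact_force: [-0.3, 0.7, -1.5]
grip_width: 0.403
grasp_force: 40.2
```

Call:
{"fn": "arm_command", "kwargs": {
  "commands": [
    [3, 0, 0, 0.05, 0, 0, 0],
    [3, 0, 0, 0.03, 0, 0, 0],
    [3, 0, 0, 0, 0, 0, 0],
    [3, 0, 0, 0, 0, 0, 0],
    [3, 0, 0, 0, 0, 0, 0],
    [3, 0, 0, 0, 0, 0, 0],
    [3, 0, 0, 0, 0, 0, 0],
    [3, 0, 0, 0, 0, 0, 0]
  ]
}}

```text
t: 44.6
position: [0.5905, 0.0252, 0.0306]
eef_rot: [3.141, 0.001, 2.856]
contact_force: [-1.4, 0.7, 5.8]
grip_width: 0.398
grasp_force: 40.6
```

Touching. Release, rise, and back off over the mat for a final look.

Call:
{"fn": "arm_command", "kwargs": {
  "commands": [
    [4, 0, 0, 0, 0, 0, 0],
    [4.5, 0, 0, 0, 0, 0, 0],
    [5.5, 0, 0, 0, 0, 0, 0],
    [7, 0, 0, 0, 0, 0, 0],
    [8.5, 0, 0, 0, 0, 0, 0],
    [8.5, 0, 0, 0, 0, 0, 0],
    [8.5, 0, 0, 0, 0, 0, 0],
    [8.5, 0, 0, -1, 0, 0, 0]
  ]
}}

```text
t: 45.4
position: [0.5889, 0.0251, 0.039]
eef_rot: [-3.141, -0.003, 2.856]
contact_force: [0.2, -0.5, 0.3]
grip_width: 0.992
grasp_force: 0.0
```

Call:
{"fn": "arm_command", "kwargs": {
  "commands": [
    [8.5, 0, 0, -2, 0, 0, 0],
    [8.5, 0, 0, -3, 0, 0, 0],
    [8.5, 0, 0, -3, 0, 0, 0],
    [8.5, 0, 0, -3, 0, 0, 0],
    [8.5, 1, 2, -1, 0, 0, 0],
    [8.5, 2, 3, 0, 0, 0, 0],
    [8.5, 2, 3, 0, 0, 0, 0],
    [8.5, 2, 3, 0, 0, 0, 0]
  ]
}}

```text
t: 46.2
position: [0.554, 0.1514, 0.1613]
eef_rot: [3.141, 0.001, 2.855]
contact_force: [-0.0, 0.0, -0.5]
grip_width: 0.995
grasp_force: 0.0
```

Call:
{"fn": "arm_command", "kwargs": {
  "commands": [
    [8.5, 2, 3, 0, 0, 0, 0],
    [8.5, 2, 3, 0, 0, 0, 0],
    [8.5, 2, 3, 0, 0, 0, 0],
    [8.5, 2, 3, 0, 0, 0, 0],
    [8.5, 1, 2, 0, 0, 0, 0],
    [8.5, 0, 0, 0, 0, 0, 0],
    [8.5, 0, 0, 0, 0, 0, 0],
    [8.5, 0, 0, 0, 0, 0, 0]
  ]
}}

```text
t: 47.0
position: [0.5075, 0.3093, 0.1605]
eef_rot: [-3.141, 0.0, 2.855]
contact_force: [0.6, -0.2, -0.1]
grip_width: 0.997
grasp_force: 0.0
```

Run:
```python
from h import *
a=cap("top"); b=cap("scene")
for c in(a,b):
    for nm,lo,hi in(("brass",(20,110,80),(45,255,255)),("blue",(150,100,30),(185,255,255)),("green",(85,80,60),(125,255,255))):
        for ar,ct,_,s in blobs(mask(c,lo,hi),60):
            if 200<ct[0]<400 and 110<ct[1]<260: print(c["n"],nm,ar,ct.round(1))
o=np.hstack([cv2.resize(a["color"][150:280,150:410],None,fx=1.5,fy=1.5),cv2.resize(b["color"][90:220,190:450],None,fx=1.5,fy=1.5)]); cv2.imwrite("pics/s13.png",o[...,::-1])
```

```text
top brass 130 [252.9 234.1]
top brass 162 [379.4 250. ]
top blue 115 [264.5 192.8]
top green 114 [263. 169.]
scene brass 86 [210.3 119.6]
scene brass 219 [291.5 171.3]
scene blue 114 [253.4 181.9]
scene blue 130 [253.7 193.7]
scene green 180 [233.6 211.5]
```

View pics/s13.png

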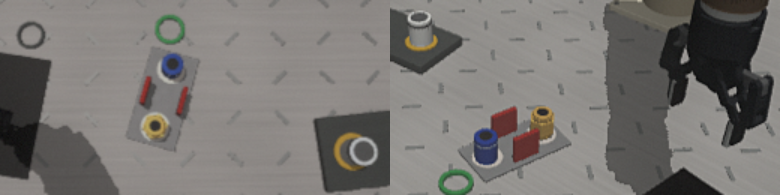

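The sleeve stands about 2.4 mm from where it started, so I'll correct it. The union is exact.

Call:
{"fn": "arm_command", "kwargs": {
  "commands": [
    [8.5, -2.0, -3.11, 0, 0, 0, 0],
    [8.5, -2.0, -3.11, 0, 0, 0, 0],
    [8.5, -2.0, -3.11, 0, 0, 0, 0],
    [8.5, -2.0, -3.11, 0, 0, 0, 0],
    [8.5, -2.0, -3.11, 0, 0, 0, 0],
    [8.5, -2.0, -3.11, 0, 0, 0, 0],
    [8.5, -2.0, -3.11, 0, 0, 0, 0],
    [8.5, -2.0, -3.11, 0, 0, 0, 0]
  ]
}}

```text
t: 47.9
position: [0.5907, 0.0236, 0.1604]
eef_rot: [3.142, 0.0, 2.854]
contact_force: [-0.3, -0.7, 0.5]
grip_width: 0.995
grasp_force: 0.0
```

Call:
{"fn": "arm_command", "kwargs": {
  "commands": [
    [8.5, 0, 0, 0, 0, 0, 0],
    [8.5, 0, 0, 2.5, 0, 0, 0],
    [8.5, 0, 0, 2.5, 0, 0, 0],
    [8.5, 0, 0, 2, 0, 0, 0],
    [8.5, 0, 0, 0, 0, 0, 0],
    [8.5, 0, 0, 0, 0, 0, 0],
    [8.5, 0, 0, 0, 0, 0, 0],
    [8.5, 0, 0, 0, 0, 0, 0]
  ]
}}

```text
t: 48.7
position: [0.5917, 0.0264, 0.0917]
eef_rot: [3.141, 0.003, 2.856]
contact_force: [-0.1, 0.1, -0.1]
grip_width: 0.994
grasp_force: 0.0
```

Run:
```python
from h import *
go(.5904,.0252,.0308,163.6)
```

```text
t 48.7 pos [0.5917 0.0264 0.0917] rpy [1.7994e+02 1.6000e-01 1.6362e+02] F [-0.1  0.1 -0.1] shift [ 0.11 -0.16  6.09] turn [0.06 0.16 0.02]
```

Call:
{"fn": "arm_command", "kwargs": {
  "commands": [
    [8.5, 0.07, -0.12, 0, 0, 0, 0],
    [8.5, 0, 0, 2, 0, 0, 0],
    [8.5, 0, 0, 2, 0, 0, 0],
    [8.5, 0, 0, 1.3, 0, 0, 0],
    [8.5, 0, 0, 0.8, 0, 0, 0],
    [8.5, 0, 0, 0, 0, 0, 0],
    [8.5, 0, 0, 0, 0, 0, 0],
    [8.5, 0, 0, 0, 0, 0, 0]
  ]
}}

```text
t: 49.5
position: [0.5905, 0.0254, 0.0301]
eef_rot: [3.141, 0.002, 2.856]
contact_force: [-0.4, -0.0, -0.1]
grip_width: 0.997
grasp_force: 0.0
```

Call:
{"fn": "arm_command", "kwargs": {
  "commands": [
    [8.5, 0, 0, 0, 0, 0, 0],
    [4.5, 0, 0, 0, 0, 0, 0],
    [3.8, 0, 0, 0, 0, 0, 0],
    [3.4, 0, 0, 0, 0, 0, 0],
    [3.2, 0, 0, 0, 0, 0, 0],
    [3, 0, 0, 0, 0, 0, 0],
    [3, 0, 0, 0, 0, 0, 0],
    [3, 0, 0, 0, 0, 0, 0]
  ]
}}

```text
t: 50.3
position: [0.59, 0.0254, 0.0295]
eef_rot: [3.141, 0.001, 2.856]
contact_force: [0.1, 1.5, 3.7]
grip_width: 0.402
grasp_force: 40.1
```

Call:
{"fn": "arm_command", "kwargs": {
  "commands": [
    [3, 0, 0, -0.3, 0, 0, 0],
    [3, 0, 0, -0.2, 0, 0, 0],
    [3, 0.14, -0.19, 0, 0, 0, 0],
    [3, 0, 0, 0, 0, 0, 0],
    [3, 0, 0, 0.3, 0, 0, 0],
    [3, 0, 0, 0.1, 0, 0, 0],
    [3, 0, 0, 0, 0, 0, 0],
    [3, 0, 0, 0, 0, 0, 0]
  ]
}}

```text
t: 51.1
position: [0.5876, 0.0239, 0.0299]
eef_rot: [-3.141, -0.0, 2.856]
contact_force: [0.1, 0.1, -1.3]
grip_width: 0.402
grasp_force: 40.0
```

Call:
{"fn": "arm_command", "kwargs": {
  "commands": [
    [3, 0, 0, 0.05, 0, 0, 0],
    [3, 0, 0, 0.03, 0, 0, 0],
    [3, 0, 0, 0, 0, 0, 0],
    [3, 0, 0, 0, 0, 0, 0],
    [3, 0, 0, 0, 0, 0, 0],
    [3, 0, 0, 0, 0, 0, 0],
    [3, 0, 0, 0, 0, 0, 0],
    [3, 0, 0, 0, 0, 0, 0]
  ]
}}

```text
t: 51.9
position: [0.5878, 0.024, 0.0295]
eef_rot: [3.141, 0.0, 2.856]
contact_force: [-0.3, 0.4, 2.1]
grip_width: 0.402
grasp_force: 40.1
```

Standing (Fz changed from -1.5 to +2). Release and withdraw.

Call:
{"fn": "arm_command", "kwargs": {
  "commands": [
    [4, 0, 0, 0, 0, 0, 0],
    [4.5, 0, 0, 0, 0, 0, 0],
    [5.5, 0, 0, 0, 0, 0, 0],
    [7, 0, 0, 0, 0, 0, 0],
    [8.5, 0, 0, 0, 0, 0, 0],
    [8.5, 0, 0, 0, 0, 0, 0],
    [8.5, 0, 0, 0, 0, 0, 0],
    [8.5, 0, 0, -1, 0, 0, 0]
  ]
}}

```text
t: 52.7
position: [0.5863, 0.0239, 0.0382]
eef_rot: [-3.141, -0.003, 2.856]
contact_force: [-0.1, 0.1, -0.3]
grip_width: 0.996
grasp_force: 0.0
```

Call:
{"fn": "arm_command", "kwargs": {
  "commands": [
    [8.5, 0, 0, -2, 0, 0, 0],
    [8.5, 0, 0, -3, 0, 0, 0],
    [8.5, 0, 0, -3, 0, 0, 0],
    [8.5, 0, 0, -3, 0, 0, 0],
    [8.5, 1, 2, -1, 0, 0, 0],
    [8.5, 2, 3, 0, 0, 0, 0],
    [8.5, 2, 3, 0, 0, 0, 0],
    [8.5, 2, 3, 0, 0, 0, 0]
  ]
}}

```text
t: 53.5
position: [0.5514, 0.1502, 0.1605]
eef_rot: [3.141, 0.001, 2.855]
contact_force: [0.0, 0.2, -0.4]
grip_width: 0.998
grasp_force: 0.0
```

Call:
{"fn": "arm_command", "kwargs": {
  "commands": [
    [8.5, 2, 3, 0, 0, 0, 0],
    [8.5, 2, 3, 0, 0, 0, 0],
    [8.5, 2, 3, 0, 0, 0, 0],
    [8.5, 2, 3, 0, 0, 0, 0],
    [8.5, 1, 2, 0, 0, 0, 0],
    [8.5, 0, 0, 0, 0, 0, 0],
    [8.5, 0, 0, 0, 0, 0, 0],
    [8.5, 0, 0, 0, 0, 0, 0]
  ]
}}

```text
t: 54.3
position: [0.5049, 0.308, 0.1596]
eef_rot: [-3.141, 0.0, 2.855]
contact_force: [-0.1, -0.8, -0.4]
grip_width: 0.996
grasp_force: 0.0
```

Run:
```python
from h import *
a=cap("top"); b=cap("scene")
for c in(a,b):
    for nm,lo,hi in(("brass",(20,110,80),(45,255,255)),("blue",(150,100,30),(185,255,255)),("green",(85,80,60),(125,255,255))):
        for ar,ct,_,s in blobs(mask(c,lo,hi),60):
            if 200<ct[0]<400 and 110<ct[1]<260: print(c["n"],nm,ar,ct.round(1))
```

```text
top brass 132 [252.9 234.2]
top brass 162 [379.3 250.1]
top blue 113 [265.2 193.6]
top green 113 [263.  169.1]
scene brass 86 [210.4 119.6]
scene brass 220 [291.5 171.3]
scene blue 106 [253.7 181.3]
scene blue 126 [253.7 193. ]
scene green 182 [233.5 211.5]
```

```bash
python3 -c "
from rig import r
print(r.close_job())"
```

```text
the job is handed in; nothing more can be done
None
```

The job is handed in (no verdict was returned): the piston stands upright on the yellow pad, within about 1–2 mm of its middle, and the union and sleeve are back within about 1 mm of their starting spots; neither ring was touched.

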